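# Finish the wax-tin pyramid in the barber's display rack

## Robot

A 6-joint arm with a two-finger parallel gripper is mounted at the origin on the work surface. World frame = base frame: x ahead of the robot, y to its left, z up, the work surface at z = 0. Lengths are in mm, angles in rad, forces in N, time in s.
With the tool pointing down it reaches from about 350 to 875 mm from the base axis. Payload 4.2 kg.
Tool frame: the origin (TCP) lies at the very end of the fingers, on their centre line; the grasp point (between the pads) lies 19 mm behind it; z points along the fingers, y is the line along which they close (so a half turn about z gives the same grasp; the last joint's range is limited). The gripper opens to 85 mm and grips with 20 to 120 N. Pads are 22 mm wide; open, the fingers measure 114 mm over their backs; the gripper's body (76 mm by 85 mm) begins 54 mm behind the grasp point. The pads swing forward as they close: fully open they stand 13 mm farther back than shut.
Start: joints at [1.377, 0.385, 0.008, 0, -1.194, -0.259], TCP at [273.394, 562.01, 231.312] pointing down, gripper open.
Joint ranges: [-3.14, 3.14], [-1.21, 2.06], [-1.07, 1.41], [-3.16, 2.05], [-2.99, -0.16], [-3.1, 3.1]. Speed limits (rad/s): [2.79, 2.79, 3.14, 3.14, 3.14, 3.14].

## Interface

Orientations are given as a unit quaternion [x, y, z, w].
In Python, from bench import monitor, get_image, camera_info, job_done gives the robot as it stands.
- The arm moves only by the tool send_rows, never from a script. Its argument "series" is a list of rows, each a list of 3 entries, a list of its own where there are three numbers: the shift along the tool's x, y, z in mm, then the turn, a rotation vector about the tool's x, y, z in rad, then the finger opening in mm, from 0 to 85.4. A call has 1 to 8 rows; each row shifts and turns the commanded pose from where the row before left it, along the tool's axes as they then stand; what a row does not reach is not made up. A row lasts 1/10 s, in which the tool goes at most 50 mm and 8.59 degrees, less where a joint would pass 70% of its speed; a pose out of reach is approached as far as the arm can. A call with a gripper value outside its range is refused whole. The fingers move at their own pace and stop on an object; the grip force is fixed at half the most. Time passes only in rows, so rows that do not move let the fingers close. It gives the time, the measured TCP pose, the force, the opening and the grip force at its end, in the units of the state.
- monitor.read_state(): the state, without advancing time (a new reading comes with each control period).
- get_image(name): name is "side" or "top"; returns the picture (480x640x3 uint8, red, green, blue); there is no depth.
- camera_info(name): a dict with "intrinsics" (3x3 intrinsics, pixels), "dist_coeffs" ([k1, k2, p1, p2, k3] as OpenCV has them; the pictures are not rectified), "R" (3x3) and "t" (3): a world point X has camera coordinates R X + t. Camera axes: x right, y down, z forward; pixel columns grow to the right and rows downward; lengths in mm; the calibration is good to about 2 mm. A picture is of the moment at which its call begins. camera_info takes no time and is no camera call.
- job_done(): hands the job in; it is judged then, once.
The state is a dict: "clock": time; "joints": joint angles; "joint_vel": joint speeds; "joint_efforts": joint torques, N m; "position": TCP position; "ee_rot": TCP orientation; "contact_force": force on the tool from outside, world axes, zero at the start; "wrist_torque": the same for the moment, N m; "gripper_width": finger opening in mm; "grasp_force": force on a finger pad.
Only numpy, scipy, OpenCV 4.12 (cv2) and the standard library are available. Lean on these libraries where they do the work, as an engineer would, in place of code of your own. Each camera call takes 0.05 s, during which the arm holds its last target. There are 200 camera calls.

## Task

Finish the display pyramid: the two red wax tins lying on the rubber mat belong on edge in the wooden rack, lids facing the same way as the other four. Settle one into the empty gap of the second tier, beside the tin that is already there, then the other on top in the gap between those two. Set them down gently, without ramming or shifting the pile, and leave everything else on the counter where it is.

Things in the scene. Friction and masses are not known exactly. Their poses are not given: they have to be found in the camera images.
- rack: wooden display rack, fixed: board 58 x 228 mm (x, y), 15 mm thick, 10 mm lips along it 46 mm apart, end cheeks 60 mm high, 204 mm apart. Origin: centre of its underside; y along the row, z up, lids face +x. Holds 3 tins on edge (6 mm play in all, middles 48 mm up) and one saddled on the +y two. A saddled tin's middle is 57 mm above two touching tins, 55 mm if they are 6 mm apart
- row_left: bottom row, +y end: red wax tin like the others, 66 mm diameter, 40 mm high, about 140 g (varies), on edge in the rack, lid to the rack's +x. Origin: centre of its base (steel-coloured) face, 20 mm behind the tin's middle; its z axis is the tin's axis and points to the lid (red with a cream ring)
- row_middle: bottom row, middle; otherwise as row_left. The empty gap is between this and row_right. The tins are rigid: coming down on them 1 mm too far presses with tens of newtons, so feel for the contact
- row_right: bottom row, -y end; otherwise as row_left
- upper_left: second tier, saddled on row_left and row_middle; otherwise as row_left. A tin placed beside it in the empty gap ends about 3 mm from it, so no finger fits between; the flat faces stay free
- tin_a: loose red wax tin like the others, 66 mm diameter, 40 mm high, about 140 g (varies), lying flat on the mat, lid up. Rigid and smooth. Origin: centre of its base, z axis along the tin's axis to the lid. May take either of the two free places
- tin_b: loose, the same as tin_a
- mat: fixed black ribbed rubber mat, 170 x 400 mm (x, y). Origin: centre of its underside, z up. Round ribs of 4 mm radius along y, centre lines 3 mm above the counter (tops at 7 mm, where flat tins lie), at mat x = +-14, +-42, +-70 mm. Grooves between them at x = 0, +-28, +-56: a tin on edge there, axis along y, sits on two ribs, middle 37 mm above the counter, and does not roll
- blue_tin: blue wax tin lying on the mat, same size as the red ones; not part of the job. Origin: centre of its base
- spray: green glass spray bottle, 42 mm diameter, 165 mm high, standing. Origin: centre of its base
- lotion: amber bottle with black cap, 48 mm diameter, 100 mm high, standing. Origin: centre of its base
- duster: neck duster standing on its handle: black bristle head 110 mm wide, 161 mm high. Origin: centre of its foot
- clipper: black hair clipper lying, 176 x 46 x 34 mm, along its x. Origin: underside, near its middle
- hairbrush: black hairbrush lying bristles up, 215 x 55 x 31 mm, handle to its -x. Origin: underside, near its middle
- tonic: blue tonic bottle, 72 mm diameter, 170 mm high, standing. Origin: centre of its base
- comb: black comb lying flat, 175 x 27 x 5 mm, along its x. Origin: underside, middle
Things that resemble listed ones, but are neither listed nor needed, are in the scene too. Leave any green, turquoise or yellow look-alike of the tin_b alone.

How it is judged (in metres and radians):
On the way:
1. one of the two tins sits released in the empty gap of the second tier, lid facing the rack's +x (((x of tin_a in the frame of rack between -0.029 and -0.011 m and y of tin_a in the frame of rack between -0.046 and -0.026 m and z of tin_a in the frame of rack between 0.098 and 0.112 m and angle between the z axis of tin_a and the x axis of rack, either way round below 0.15 rad and linear speed of tin_a below 0.02 m/s and angular speed of tin_a below 0.3 rad/s and contact force between tin_a and the fingers below 0.3 N) or (x of tin_b in the frame of rack between -0.029 and -0.011 m and y of tin_b in the frame of rack between -0.046 and -0.026 m and z of tin_b in the frame of rack between 0.098 and 0.112 m and angle between the z axis of tin_b and the x axis of rack, either way round below 0.15 rad and linear speed of tin_b below 0.02 m/s and angular speed of tin_b below 0.3 rad/s and contact force between tin_b and the fingers below 0.3 N))), for 0.2 s.
At the end, for the whole second after the job is handed in: 3-2-1 pyramid at rest: one loose tin saddled on the middle and right tins, the other on top of the second tier, each within 10 mm along the row, 9 mm across, 7 mm in height, axis within 0.15 rad of the rack's x, lid to +x; the four other tins still in place to the same limits (((x of tin_a in the frame of rack between -0.029 and -0.011 m and y of tin_a in the frame of rack between -0.046 and -0.026 m and z of tin_a in the frame of rack between 0.098 and 0.112 m and angle between the z axis of each of tin_a, tin_b and the x axis of rack, either way round below 0.15 rad and x of tin_b in the frame of rack between -0.029 and -0.011 m and y of tin_b in the frame of rack between -0.0115 and 0.0085 m and z of tin_b in the frame of rack between 0.154 and 0.168 m and linear speed of each of tin_a, tin_b below 0.02 m/s and angular speed of each of tin_a, tin_b below 0.3 rad/s) or (x of tin_b in the frame of rack between -0.029 and -0.011 m and y of tin_b in the frame of rack between -0.046 and -0.026 m and z of tin_b in the frame of rack between 0.098 and 0.112 m and angle between the z axis of each of tin_b, tin_a and the x axis of rack, either way round below 0.15 rad and x of tin_a in the frame of rack between -0.029 and -0.011 m and y of tin_a in the frame of rack between -0.0115 and 0.0085 m and z of tin_a in the frame of rack between 0.154 and 0.168 m and linear speed of each of tin_b, tin_a below 0.02 m/s and angular speed of each of tin_b, tin_a below 0.3 rad/s)) and x of row_left in the frame of rack between -0.029 and -0.011 m and y of row_left in the frame of rack between 0.057 and 0.077 m and z of row_left in the frame of rack between 0.041 and 0.055 m and angle between the z axis of each of row_left, row_middle, row_right, upper_left and the x axis of rack, either way round below 0.15 rad and x of row_middle in the frame of rack between -0.029 and -0.011 m and y of row_middle in the frame of rack between -0.0115 and 0.0085 m and z of row_middle in the frame of rack between 0.041 and 0.055 m and x of row_right in the frame of rack between -0.029 and -0.011 m and y of row_right in the frame of rack between -0.0775 and -0.0575 m and z of row_right in the frame of rack between 0.041 and 0.055 m and x of upper_left in the frame of rack between -0.029 and -0.011 m and y of upper_left in the frame of rack between 0.0235 and 0.0435 m and z of upper_left in the frame of rack between 0.097 and 0.111 m); the robot touches nothing.
It fails at once if a bystander (blue tin, bottle, brush, clipper, comb) is shifted by more than 30 mm (distance of any of blue_tin, spray, lotion, duster, clipper, hairbrush, tonic, comb from where it was at the start of the episode above 0.03 m).
It fails at once if a tin of the pile is rammed or pressed down with more than 45 N (contact force between any of tin_a, tin_b and row_left above 45 N or contact force between any of tin_a, tin_b and row_middle above 45 N or contact force between any of tin_a, tin_b and row_right above 45 N or contact force between any of tin_a, tin_b and upper_left above 45 N or contact force between tin_a and tin_b above 45 N).
It fails at once if one of the four tins already in the rack is shifted by more than 20 mm (distance of any of row_left, row_middle, row_right, upper_left from where it was at the start of the episode above 0.02 m).
It also fails if it takes over 72 s, if anything falls off the work surface, if the arm or the gripper's body presses on something with over 40 N, if the wrist force passes 120 N, or if a joint passes its speed limit or range.

## Working session

There is one attempt and no reset: what is moved stays moved. The work goes in short steps, Python scripts to look and compute and a tool call to move; the robot and the scene stay as the last step left them, time stands still between calls to the robot, and variables do not carry over. Pictures are saved under pics/ and viewed, at most 10 in all, crops included, and the job is handed in when it is done.

Besides the shell and the picture viewer there is one more tool, called after "Call:" as name(argument=value, ...), one argument or row to a line, values as JSON. send_rows: Moves the arm, as the interface text tells. Its arguments: {"type":"object","properties":{"series":{"type":"array"}},"required":["series"]}

```bash
mkdir -p pics; ls
python3 - <<'E'
from bench import monitor, get_image, camera_info
import cv2
for n in("side","top"):
    im=get_image(n); cv2.imwrite(f"pics/{n}0.png",im[:,:,::-1])
    c=camera_info(n); print(n,{k:__import__('numpy').round(v,4).tolist() for k,v in c.items()})
print(monitor.read_state())
E
```

```text
pics
side {'intrinsics': [[489.1235, 0.0, 318.2871], [0.0, 489.1235, 241.0306], [0.0, 0.0, 1.0]], 'dist_coeffs': [-0.1209, 0.0, 0.0, 0.0, 0.0], 'R': [[0.9882, -0.1526, 0.0132], [-0.1022, -0.7213, -0.6851], [0.1141, 0.6756, -0.7284]], 't': [-497.2107, 121.4211, 1131.8761]}
top {'intrinsics': [[538.8638, 0.0, 323.2854], [0.0, 538.8638, 245.1826], [0.0, 0.0, 1.0]], 'dist_coeffs': [-0.0724, 0.0, 0.0, 0.0, 0.0], 'R': [[-0.0263, -0.9994, 0.0214], [-0.9859, 0.0224, -0.1659], [0.1653, -0.0254, -0.9859]], 't': [19.4005, 543.7293, 1083.6265]}
{'clock': 0.1, 'joints': array([ 1.37659535e+00,  3.85483462e-01,  6.74824502e-03, -4.29743672e-04,
       -1.19401024e+00, -2.58594332e-01]), 'joint_vel': array([ 0.00149563, -0.00269359,  0.0029623 ,  0.00226821,  0.0003782 ,
       -0.00090227]), 'joint_efforts': array([ 1.41921265e-05, -3.93317628e+01,  1.88932014e+01,  4.19789270e+00,
       -2.55581232e-03,  6.06532254e-06]), 'position': array([273.18472003, 561.54504799, 230.3238882 ]), 'ee_rot': array([ 9.74463055e-01, -2.24545687e-01, -1.68246036e-04,  9.80488212e-04]), 'contact_force': array([ 0.25601527, -0.27895257, -0.90739133]), 'wrist_torque': array([0.0296071 , 0.01321578, 0.04316438]), 'grasp_force': 0.0, 'gripper_width': 85.54944483254201}
```

View pics/side0.png

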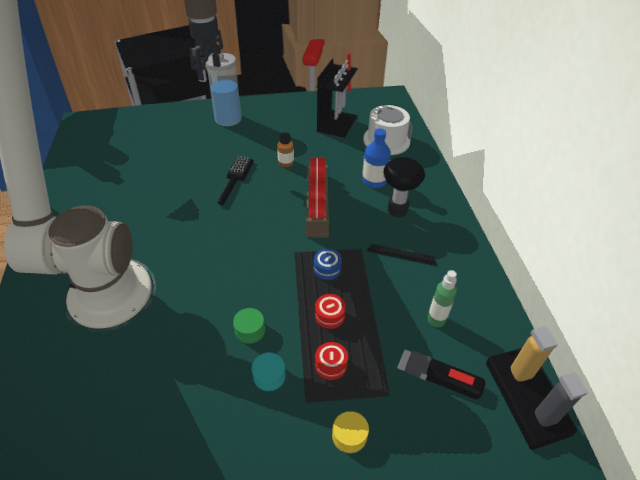

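View pics/top0.png

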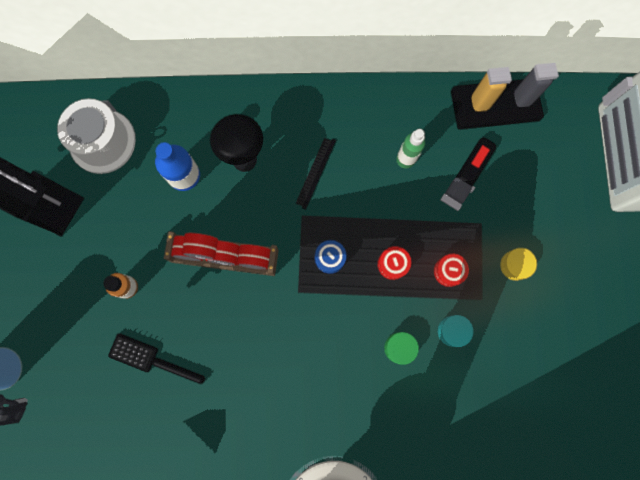

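Candidates for the loose red tins are red lids with a cream ring, at top (395,263) and (452,269), which are side (331,311) and (332,359). Look-alikes to leave alone are blue (331,257), green (402,348), turquoise (456,331) and yellow (519,264). The other red things are the four tins in the rack near top (222,252) and the red mark on the clipper at (481,156). I choose the two on the mat and check them in one composite crop.

```bash
cat > h.py <<'E'
import numpy as np, cv2
from bench import monitor, get_image, camera_info
C={n:camera_info(n) for n in("side","top")}
def ray(n,uv):
    c=C[n];K=np.array(c["intrinsics"]);R=np.array(c["R"]);t=np.array(c["t"])
    p=cv2.undistortPoints(np.array([[uv]],float),K,np.array(c["dist_coeffs"]))[0,0]
    return -R.T@t, R.T@np.array([p[0],p[1],1.])
def plane(n,uv,z):
    o,d=ray(n,uv); return o+d*(z-o[2])/d[2]
def tri(a,b):
    o1,d1=ray("side",a);o2,d2=ray("top",b)
    s=np.linalg.lstsq(np.c_[d1,-d2],o2-o1,rcond=None)[0]
    p,q=o1+s[0]*d1,o2+s[1]*d2
    return (p+q)/2,np.linalg.norm(p-q)
def proj(n,X):
    c=C[n]; return cv2.projectPoints(np.array(X,float).reshape(-1,3),cv2.Rodrigues(np.array(c["R"]))[0],np.array(c["t"]),np.array(c["intrinsics"]),np.array(c["dist_coeffs"]))[0][:,0]
def rings(im,box):
    """outer outline of cream ring inside box -> ellipse centre"""
    x0,y0,x1,y1=box; s=im[y0:y1,x0:x1].astype(int)
    m=((s.min(2)>110)).astype(np.uint8)
    cs,_=cv2.findContours(m,cv2.RETR_EXTERNAL,cv2.CHAIN_APPROX_NONE)
    c=max(cs,key=lambda c:cv2.boundingRect(c)[2]); e=cv2.fitEllipse(c)
    return np.array(e[0])+[x0,y0],e[1]
E
python3 - <<'E'
from h import *
S=cv2.imread("pics/side0.png");T=cv2.imread("pics/top0.png")
for nm,bs,bt in(("far",(310,290,352,332),(375,243,415,283)),("near",(310,338,354,380),(432,250,472,288)),("blue",(308,244,346,280),(311,238,350,275))):
    a,ea=rings(S[:,:,::-1],bs);b,eb=rings(T[:,:,::-1],bt)
    print(nm,a.round(1),np.round(ea,1),b.round(1),np.round(eb,1),plane("side",a,47).round(1),plane("top",b,47).round(1),tri(a,b)[0].round(1),tri(a,b)[1].round(1))
r=lambda im,x0,y0,w,h,s:cv2.resize(im[y0:y0+h,x0:x0+w],None,fx=s,fy=s,interpolation=cv2.INTER_CUBIC)
o=np.zeros((600,800,3),np.uint8)
o[:280,:480]=r(T,160,220,120,70,4)
o[:400,500:740]=r(S,290,150,60,100,4)
o[420:600,0:360]=r(T,370,240,120,60,3)
o[300:410,0:1]=0
cv2.imwrite("pics/crop.png",o)
E
```

```text
far [330.  305.5] [17.6 21.9] [395.1 261.5] [22.4 23.1] [ 506.3 -142.2   47. ] [ 505.8 -143.    47. ] [ 505.9 -142.9   47.9] 0.5
near [331.3 355.3] [19.9 23.8] [453.  268.9] [21.7 22.7] [ 488.3 -263.6   47. ] [ 487.2 -264.4   47. ] [ 487.6 -264.2   47.9] 1.1
blue [327.  258.3] [15.2 20. ] [330.3 255.4] [22.5 22.8] [522.2  -6.9  47. ] [521.8  -7.9  47. ] [521.8  -7.9  48.1] 0.3
```

View pics/crop.png

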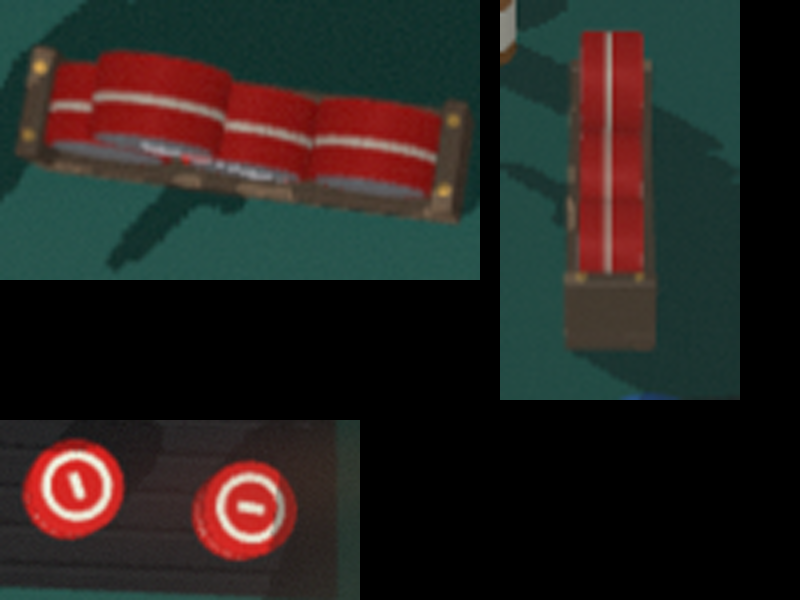

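The crop confirms both loose tins: red with a cream ring, at top (395,261) and (453,269). The racked tins show their steel bases at image-down, so their lids face +x. The brass screws on the cheeks serve as rack fiducials, at about (170,236), (167,253), (273,250) and (271,267) in the top image.

Run:
```python
from h import *
S=cv2.imread("pics/side0.png");T=cv2.imread("pics/top0.png")
def brass(im,u,v,r=4):
    s=im[v-r:v+r+1,u-r:u+r+1].astype(float); w=np.clip(s[:,:,2]-s[:,:,0]-45,0,None)*(s[:,:,1]>90)
    g=np.mgrid[-r:r+1,-r:r+1]; return np.array([u+(w*g[1]).sum()/w.sum(),v+(w*g[0]).sum()/w.sum()])
P=[]
for u,v in((170,236),(167,253),(273,250),(271,267)):
    b=brass(T,u,v); p=plane("top",b,60.5); P.append(p[:2]); print(b.round(2),p.round(1))
for u,v in((310,219),(325,219)):
    b=brass(S,u,v); print("side",b.round(2),plane("side",b,60.5).round(1))
P=np.array(P); a=(P[0]+P[1])/2;b=(P[2]+P[3])/2
print("centre",(a+b)/2,"len",np.linalg.norm(a-b),"w",np.linalg.norm(P[0]-P[1]),np.linalg.norm(P[2]-P[3]))
y=a-b; yaw=np.arctan2(-y[0],y[1]); print("yaw",yaw)
c=(a+b)/2;ex=np.array([np.cos(yaw),np.sin(yaw)]);ey=np.array([-ex[1],ex[0]])
# screws side triang
for s,t in(((310,219),(271,267)),((325,219),(273,250))): print(tri(brass(S,*s),brass(T,*t)))
# white stripe of tins in the top view, tops at z 81 / 137
W=lambda x,y,z: np.r_[c+ex*x+ey*y,z]
# stripe points: per column brightest whiteness within the rack
for lo,hi,z in((246,268,None),(218,236,None),(186,214,None)):
    pts=[]
    for u in range(lo,hi):
        col=T[225:275,u].astype(float).min(1); k=col[:40].argmax() if 0 else None
    
for n,x,y,z in(("row_right",0,-67,81),("row_mid",0,-1,81),("row_left",0,67,81),("upper",0,33.5,137)):
    print(n,"stripe mid-point expected px top",proj("top",W(x,y,z)).round(1),"side",proj("side",W(x,y,z)).round(1))
# saturate-based whiteness profile at these columns
im=T.astype(float)
for y,z in((-67,81),(-1,81),(67,81),(33.5,137)):
    u,v=proj("top",W(0,y,z))[0]; ui=int(round(u)); vs=np.arange(int(v)-5,int(v)+7)
    w=im[vs,ui,1]; w=np.clip(w-w.min()-20,0,None); vv=(w*vs).sum()/max(w.sum(),1)
    p=plane("top",(ui,vv),z)[:2]-c; print("stripe rack x,y",p@ex,p@ey,w.round())
```

```text
[169.56 236.32] [567.3 324.4  60.5]
[166.48 253.43] [531.6 330.   60.5]
[272.91 249.66] [534.5 110.5  60.5]
[270.44 267.26] [498.1 116.   60.5]
side [309.42 218.78] [498.  117.5  60.5]
side [324. 219.] [534.1 111.7  60.5]
centre [532.85775361 220.2253727 ] len 216.53885788634668 w 36.16475742142267 36.80938539573708
yaw -0.1538024221584737
(array([497.8304977 , 115.84575646,  62.15757847]), np.float64(0.055303922637075675))
(array([534.04669191, 110.41699563,  61.75047558]), np.float64(0.44106816840346585))
row_right stripe mid-point expected px top [[250.7 254.4]] side [[317.  202.1]]
row_mid stripe mid-point expected px top [[218.4 250.1]] side [[317.1 185.2]]
row_left stripe mid-point expected px top [[185.3 245.8]] side [[317.1 169. ]]
upper stripe mid-point expected px top [[195.8 243.2]] side [[317.4 160. ]]
stripe rack x,y -1.7868001728935403 -67.89640184373975 [  0.   0.   0.   0.   0.  48. 108. 102.  11.   0.   0.   0.]
stripe rack x,y -1.8760664797795217 -0.4426646243233806 [  0.   0.   0.   0.   0.  69. 118.  71.   0.   0.   0.   0.]
stripe rack x,y 4.285701990569982 68.44357856975515 [ 0.  0. 19. 76. 95. 33.  0.  0.  0.  0.  0.  0.]
stripe rack x,y -1.9581087461353426 32.71439776673631 [  0.   0.   0.   0.   0.  47. 107. 103.  11.   0.   0.   0.]
```

Run:
```python
from h import *
T=cv2.imread("pics/top0.png"); 
m=((T.max(2)<75)&((T[:,:,1].astype(int)-T[:,:,2])<18)).astype(np.uint8); k=np.zeros_like(m);k[205:308,290:492]=1; m*=k
m=cv2.morphologyEx(m,cv2.MORPH_OPEN,np.ones((3,3)));m=cv2.morphologyEx(m,cv2.MORPH_CLOSE,np.ones((15,15)))
c=max(cv2.findContours(m,cv2.RETR_EXTERNAL,cv2.CHAIN_APPROX_NONE)[0],key=cv2.contourArea)
w=np.array([plane("top",p[0],3)[:2] for p in c],np.float32)
print(cv2.minAreaRect(w)); B=cv2.boxPoints(cv2.minAreaRect(w)); print(B.round(1))
for name,px in dict(c1=(300,217),c2=(481,224),c3=(480,298),c4=(299,293)).items(): print(name,plane("top",px,3).round(1))
for n,p in(("yellow",(519,264)),("green",(402,348)),("turq",(456,331)),("clipperlow",(452,205))): print(n,plane("top",p,30).round(0))
cv2.imwrite("pics/matmask.png",m*255)
v=cv2.resize(np.clip(T[205:308,290:492].astype(int)*3,0,255).astype(np.uint8),None,fx=3.9,fy=3.9,interpolation=cv2.INTER_CUBIC); cv2.drawContours(v,[((c-[290,205])*3.9).astype(int)],-1,(0,255,0),1); cv2.imwrite("pics/mat.png",v)
```

```text
((521.5199584960938, -151.87123107910156), (428.85430908203125, 191.92652893066406), 83.0528793334961)
[[ 400.3 -353.1]
 [ 590.8 -376.3]
 [ 642.7   49.4]
 [ 452.2   72.6]]
c1 [614.9  54.4   3. ]
c2 [ 590.8 -345.9    3. ]
c3 [ 427.4 -331.6    3. ]
c4 [448.5  59.7   3. ]
yellow [ 496. -414.   30.]
green [ 327. -152.   30.]
turq [ 358. -267.   30.]
clipperlow [ 629. -276.   30.]
```

View pics/mat.png

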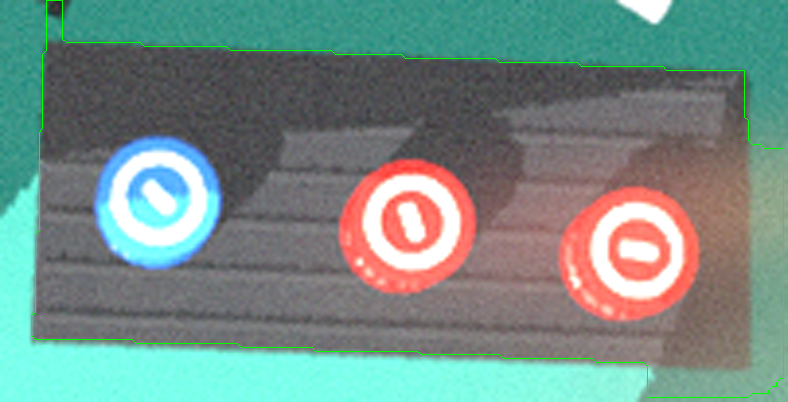

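Run:
```python
from h import *
q=[(45,42),(745,70),(750,370),(33,340)]
P=np.array([plane("top",(290+(u+.5)/3.9-.5,205+(v+.5)/3.9-.5),3)[:2] for u,v in q]); print(P.round(1))
M=np.array([[85,200],[85,-200],[-85,-200],[-85,200.]])
c=P.mean(0);H=M.T@(P-c);U,s,Vt=np.linalg.svd(H);R=Vt.T@U.T
yaw=np.arctan2(R[1,0],R[0,0]);print("mat",c,yaw,((P-c)@R).round(1))
# dark lines (groove shadows) in the enhanced picture: profile along mat x averaged over y
T=cv2.cvtColor(cv2.imread("pics/top0.png"),cv2.COLOR_BGR2GRAY)
for ys in (range(-60,-25),range(75,115)):
  xs=np.arange(-88,89,2.); pr=[np.mean([cv2.getRectSubPix(T,(1,1),tuple(map(float,proj("top",np.r_[c+R@[x,y],5])[0])))[0,0] for y in ys]) for x in xs]
  print([(int(x),int(round(v))) for x,v in zip(xs,pr)])
for n,p in(("far",(505.9,-142.9)),("near",(487.6,-264.2)),("blue",(521.8,-7.9))): print(n,((np.array(p)-c)@R).round(1))
for gx in(-28,0,28,56):
  print(gx,[ (c+R@[gx,y]).round(1).tolist() for y in(-72,-80)])
```

```text
[[ 618.4   51.8]
 [ 594.  -345.4]
 [ 424.  -335.6]
 [ 451.1   61.6]]
mat [ 521.89279775 -141.91189823] -0.06372690814634066 [[  84.   199.4]
 [  84.9 -198.5]
 [ -85.3 -199.6]
 [ -83.6  198.6]]
[(-88, 71), (-86, 62), (-84, 48), (-82, 40), (-80, 39), (-78, 39), (-76, 40), (-74, 42), (-72, 43), (-70, 40), (-68, 35), (-66, 34), (-64, 38), (-62, 40), (-60, 40), (-58, 41), (-56, 41), (-54, 41), (-52, 42), (-50, 42), (-48, 42), (-46, 44), (-44, 45), (-42, 43), (-40, 40), (-38, 43), (-36, 49), (-34, 54), (-32, 57), (-30, 60), (-28, 66), (-26, 74), (-24, 80), (-22, 85), (-20, 88), (-18, 90), (-16, 91), (-14, 90), (-12, 88), (-10, 89), (-8, 90), (-6, 89), (-4, 88), (-2, 88), (0, 84), (2, 79), (4, 74), (6, 67), (8, 59), (10, 52), (12, 46), (14, 43), (16, 39), (18, 34), (20, 31), (22, 29), (24, 28), (26, 28), (28, 28), (30, 28), (32, 28), (34, 28), (36, 26), (38, 26), (40, 27), (42, 27), (44, 26), (46, 26), (48, 26), (50, 26), (52, 27), (54, 26), (56, 26), (58, 26), (60, 25), (62, 26), (64, 26), (66, 25), (68, 26), (70, 27), (72, 25), (74, 25), (76, 26), (78, 26), (80, 26), (82, 27), (84, 33), (
[... 454 characters left out ...]
 70), (-8, 73), (-6, 75), (-4, 74), (-2, 74), (0, 72), (2, 64), (4, 56), (6, 52), (8, 51), (10, 48), (12, 44), (14, 41), (16, 36), (18, 32), (20, 32), (22, 30), (24, 28), (26, 27), (28, 26), (30, 26), (32, 26), (34, 26), (36, 26), (38, 25), (40, 26), (42, 26), (44, 25), (46, 25), (48, 26), (50, 26), (52, 26), (54, 26), (56, 26), (58, 25), (60, 26), (62, 25), (64, 25), (66, 25), (68, 25), (70, 26), (72, 26), (74, 25), (76, 25), (78, 25), (80, 25), (82, 27), (84, 32), (86, 37), (88, 40)]
far [-15.9  -2. ]
near [ -26.4 -124.2]
blue [ -8.6 133.7]
-28 [[489.4, -212.0], [488.9, -220.0]]
0 [[517.3, -213.8], [516.8, -221.7]]
28 [[545.3, -215.5], [544.7, -223.5]]
56 [[573.2, -217.3], [572.7, -225.3]]
```

```bash
cat > p.py <<'E'
import numpy as np, json
from scipy.spatial.transform import Rotation as Ro, Slerp
from bench import monitor
def down(th): c,s=np.cos(th),np.sin(th); return Ro.from_matrix(np.array([[c,s,0],[s,-c,0],[0,0,-1.]]))
def plan(pos,rot,n,width,start=None):
    """n equal rows from the measured pose (or start) to the target, in tool axes; returns end pose"""
    if start is None:
        s=monitor.read_state(); start=(np.array(s["position"]),Ro.from_quat(s["ee_rot"]))
    p0,r0=start; w=(r0.inv()*rot).as_rotvec(); p,r=p0.copy(),r0; rows=[]
    for k in range(n):
        t=p0+(np.array(pos)-p0)*(k+1)/n; d=np.round(r.inv().apply(t-p),1); a=np.round(w/n,3)
        rows.append([d.tolist(),a.tolist(),width]); p=p+r.apply(d); r=r*Ro.from_rotvec(a)
    for i in range(0,n,8): print(json.dumps(rows[i:i+8]))
    print("ends",p.round(1),"left rot",np.round((r.inv()*rot).as_rotvec(),3)); return p,r
E
python3 - <<'E'
from p import *
th=-np.pi/2-.0637
e=plan([487.6,-264.2,200],down(th),24,85)
E
```

```text
[[[23.1, 27.0, 1.3], [0.0, -0.0, 0.049], 85], [[24.4, 25.9, 1.3], [0.0, -0.0, 0.049], 85], [[25.6, 24.6, 1.4], [0.0, -0.0, 0.049], 85], [[26.8, 23.4, 1.3], [0.0, -0.0, 0.049], 85], [[27.9, 22.0, 1.3], [0.0, -0.0, 0.049], 85], [[29.0, 20.6, 1.3], [0.0, -0.0, 0.049], 85], [[29.9, 19.2, 1.3], [0.0, -0.0, 0.049], 85], [[30.8, 17.7, 1.4], [0.0, -0.0, 0.049], 85]]
[[[31.7, 16.1, 1.3], [0.0, -0.0, 0.049], 85], [[32.4, 14.6, 1.3], [0.0, -0.0, 0.049], 85], [[33.1, 13.0, 1.3], [0.0, -0.0, 0.049], 85], [[33.7, 11.3, 1.3], [0.0, -0.0, 0.049], 85], [[34.2, 9.7, 1.4], [0.0, -0.0, 0.049], 85], [[34.6, 8.0, 1.3], [0.0, -0.0, 0.049], 85], [[35.0, 6.3, 1.3], [0.0, -0.0, 0.049], 85], [[35.3, 4.5, 1.3], [0.0, -0.0, 0.049], 85]]
[[[35.4, 2.9, 1.3], [0.0, -0.0, 0.049], 85], [[35.5, 1.1, 1.4], [0.0, -0.0, 0.049], 85], [[35.5, -0.7, 1.3], [0.0, -0.0, 0.049], 85], [[35.5, -2.4, 1.3], [0.0, -0.0, 0.049], 85], [[35.3, -4.1, 1.3], [0.0, -0.0, 0.049], 85], [[35.1, -5.9, 1.3], [0.0, -0.0, 0.049], 85], [[34.7, -7.5, 1.4], [0.0, -0.0, 0.049], 85], [[34.3, -9.3, 1.3], [0.0, -0.0, 0.049], 85]]
ends [ 487.6 -264.2  200. ] left rot [ 0.001 -0.002  0.006]
```

Call:
send_rows(
  series=[
    [[23, 27, 1], [0, 0, 0.05], 85],
    [[24, 26, 1], [0, 0, 0.05], 85],
    [[26, 25, 1], [0, 0, 0.05], 85],
    [[27, 23, 1], [0, 0, 0.05], 85],
    [[28, 22, 1], [0, 0, 0.05], 85],
    [[29, 21, 1], [0, 0, 0.05], 85],
    [[30, 19, 1], [0, 0, 0.05], 85],
    [[31, 18, 1], [0, 0, 0.05], 85],
  ],
)

```text
clock: 0.9
position: [343.8, 284.1, 223.0]
ee_rot: [0.91, -0.414, -0.0, 0.0]
contact_force: [-0.2, -0.6, 0.5]
gripper_width: 85.2
grasp_force: 0.0
```

Call:
send_rows(
  series=[
    [[32, 16, 1], [0, 0, 0.05], 85],
    [[32, 15, 1], [0, 0, 0.05], 85],
    [[33, 13, 1], [0, 0, 0.05], 85],
    [[34, 11, 1], [0, 0, 0.05], 85],
    [[34, 10, 1], [0, 0, 0.05], 85],
    [[35, 8, 1], [0, 0, 0.05], 85],
    [[35, 6, 1], [0, 0, 0.05], 85],
    [[35, 4, 1], [0, 0, 0.05], 85],
  ],
)

```text
clock: 1.7
position: [412.6, 8.3, 215.2]
ee_rot: [0.81, -0.587, -0.0, 0.0]
contact_force: [0.2, -0.0, 0.8]
gripper_width: 85.4
grasp_force: 0.0
```

Call:
send_rows(
  series=[
    [[35, 3, 1], [0, 0, 0.05], 85],
    [[35, 1, 1], [0, 0, 0.05], 85],
    [[35, -1, 1], [0, 0, 0.05], 85],
    [[35, -2, 1], [0, 0, 0.05], 85],
    [[35, -4, 1], [0, 0, 0.05], 85],
    [[35, -6, 1], [0, 0, 0.05], 85],
    [[35, -8, 1], [0, 0, 0.05], 85],
    [[34, -9, 1], [0, 0, 0.03], 85],
  ],
)

```text
clock: 2.5
position: [478.5, -265.9, 206.8]
ee_rot: [-0.684, 0.729, 0.0, -0.0]
contact_force: [0.8, 0.1, 0.6]
gripper_width: 84.9
grasp_force: 0.0
```

Run:
```python
from p import *
s=monitor.read_state(); print(s["joints"].round(2))
th=-np.pi/2-.0637
e=plan([487.6,-264.2,60],down(th),5,85)
e=plan([487.6,-264.2,6],down(th),4,85,e)
```

```text
[-0.21  0.27 -0.22 -0.   -1.08  0.15]
[[[-0.4, -1.8, 29.4], [0.0, 0.0, -0.0], 85], [[-0.5, -1.8, 29.3], [0.0, 0.0, -0.0], 85], [[-0.4, -1.8, 29.4], [0.0, 0.0, -0.0], 85], [[-0.5, -1.8, 29.3], [0.0, 0.0, -0.0], 85], [[-0.4, -1.9, 29.4], [0.0, 0.0, -0.0], 85]]
ends [ 487.6 -264.2   60. ] left rot [ 0.001  0.    -0.   ]
[[[0.0, -0.0, 13.5], [0.0, 0.0, -0.0], 85], [[0.0, -0.0, 13.5], [0.0, 0.0, -0.0], 85], [[0.0, -0.0, 13.5], [0.0, 0.0, -0.0], 85], [[0.0, -0.0, 13.5], [0.0, 0.0, -0.0], 85]]
ends [ 487.6 -264.2    6. ] left rot [ 0.001  0.    -0.   ]
```

Call:
send_rows(
  series=[
    [[0, -2, 29], [0, 0, 0], 85],
    [[-0.5, -2, 29], [0, 0, 0], 85],
    [[-0.5, -2, 29], [0, 0, 0], 85],
    [[-0.5, -1.5, 29], [0, 0, 0], 85],
    [[-0.5, -1.5, 31], [0, 0, 0], 85],
    [[0, 0, 20], [0, 0, 0], 85],
    [[0, 0, 20], [0, 0, 0], 85],
    [[0, 0, 14], [0, 0, 0], 85],
  ],
)

```text
clock: 3.3
position: [486.7, -262.7, 4.4]
ee_rot: [-0.685, 0.729, 0.001, -0.001]
contact_force: [0.2, 0.2, -0.8]
gripper_width: 85.3
grasp_force: 0.0
```

Call:
send_rows(
  series=[
    [[0, 0, 0], [0, 0, 0], 60],
    [[0, 0, 0], [0, 0, 0], 60],
    [[0, 0, 0], [0, 0, 0], 60],
    [[0, 0, 0], [0, 0, 0], 60],
    [[0, 0, 0], [0, 0, 0], 60],
    [[0, 0, 0], [0, 0, 0], 60],
  ],
)

```text
clock: 3.9
position: [487.8, -263.0, 6.7]
ee_rot: [-0.685, 0.729, -0.0, 0.0]
contact_force: [-0.2, 0.8, -1.6]
gripper_width: 64.7
grasp_force: 66.4
```

```bash
cat >> p.py <<'E'
MC=np.array([521.9,-141.9]);MY=-.0637
MX=np.array([np.cos(MY),np.sin(MY)]);MYv=np.array([-MX[1],MX[0]])
def tilted(mx,my,zc,alpha,off=21):
    """TCP pose holding a tin (middle at mat mx,my, height zc) with the tool alpha above horizontal pointing to mat +y"""
    r=down(-np.pi/2+MY)*Ro.from_rotvec([0,-(np.pi/2-alpha),0])
    return np.r_[MC+MX*mx+MYv*my,zc]+off*r.as_matrix()[:,2],r
E
python3 - <<'E'
from p import *
a=np.radians(18)
s=monitor.read_state(); p=np.array(s["position"]); r=Ro.from_quat(s["ee_rot"])
e=plan(p+[0,0,80],r,4,60)
t,R=tilted(-28,-68.8,90,a); print(t,R.as_matrix()[:,2])
e=plan(t,R,12,60,e)
t,R=tilted(-28,-68.8,46,a); plan(t,R,4,60,e)
E
```

```text
[[[0.0, -0.0, -20.0], [0.0, 0.0, 0.0], 60], [[0.0, -0.0, -20.0], [0.0, 0.0, 0.0], 60], [[0.0, -0.0, -20.0], [0.0, 0.0, 0.0], 60], [[0.0, -0.0, -20.0], [0.0, 0.0, 0.0], 60]]
ends [ 487.8 -263.    86.7] left rot [0. 0. 0.]
[ 490.84855979 -188.84638856   83.51064312] [ 0.06054134  0.94912762 -0.30901699]
[[[-6.2, 0.1, 0.3], [0.0, -0.105, 0.0], 60], [[-6.1, 0.2, 0.9], [0.0, -0.105, 0.0], 60], [[-6.0, 0.1, 1.5], [0.0, -0.105, 0.0], 60], [[-5.8, 0.1, 2.2], [0.0, -0.105, 0.0], 60], [[-5.5, 0.1, 2.7], [0.0, -0.105, 0.0], 60], [[-5.2, 0.2, 3.4], [0.0, -0.105, 0.0], 60], [[-4.9, 0.1, 3.8], [0.0, -0.105, 0.0], 60], [[-4.4, 0.1, 4.4], [0.0, -0.105, 0.0], 60]]
[[[-3.9, 0.2, 4.8], [0.0, -0.105, 0.0], 60], [[-3.4, 0.1, 5.1], [0.0, -0.105, 0.0], 60], [[-2.9, 0.1, 5.5], [0.0, -0.105, 0.0], 60], [[-2.2, 0.1, 5.8], [0.0, -0.105, 0.0], 60]]
ends [ 490.9 -188.9   83.5] left rot [0.001 0.003 0.001]
[[[10.5, 0.0, 3.4], [0.0, 0.001, 0.0], 60], [[10.4, 0.0, 3.3], [0.0, 0.001, 0.0], 60], [[10.5, 0.1, 3.4], [0.0, 0.001, 0.0], 60], [[10.4, -0.0, 3.4], [0.0, 0.001, 0.0], 60]]
ends [ 490.8 -188.8   39.5] left rot [ 0.001 -0.001  0.001]
```

Call:
send_rows(
  series=[
    [[0, 0, -20], [0, 0, 0], 60],
    [[0, 0, -20], [0, 0, 0], 60],
    [[0, 0, -20], [0, 0, 0], 60],
    [[0, 0, -20], [0, 0, 0], 60],
  ],
)

```text
clock: 4.3
position: [487.5, -262.9, 87.2]
ee_rot: [-0.685, 0.729, 0.0, 0.0]
contact_force: [0.3, -0.4, -2.2]
gripper_width: 64.4
grasp_force: 67.0
```

Call:
send_rows(
  series=[
    [[-6, 0, 0], [0, -0.105, 0], 60],
    [[-6, 0, 1], [0, -0.105, 0], 60],
    [[-6, 0, 1.5], [0, -0.105, 0], 60],
    [[-6, 0, 2], [0, -0.105, 0], 60],
    [[-5.5, 0, 3], [0, -0.105, 0], 60],
    [[-5, 0, 3.5], [0, -0.105, 0], 60],
    [[-5, 0, 4], [0, -0.105, 0], 60],
    [[-4.5, 0, 4.5], [0, -0.105, 0], 60],
  ],
)

```text
clock: 5.1
position: [491.2, -214.0, 84.4]
ee_rot: [-0.625, 0.665, 0.279, 0.299]
contact_force: [0.1, 0.6, -2.2]
gripper_width: 64.7
grasp_force: 66.9
```

Call:
send_rows(
  series=[
    [[-4, 0, 5], [0, -0.105, 0], 60],
    [[-3.5, 0, 5], [0, -0.105, 0], 60],
    [[-3, 0, 5.5], [0, -0.105, 0], 60],
    [[-2, 0, 6], [0, -0.105, 0], 60],
    [[0, 0, 0], [0, 0, 0], 60],
  ],
)

```text
clock: 5.6
position: [491.4, -188.7, 79.5]
ee_rot: [-0.551, 0.59, 0.405, 0.429]
contact_force: [-0.1, 0.9, -2.9]
gripper_width: 64.9
grasp_force: 66.9
```

Run:
```python
from p import *
from bench import get_image
import cv2
cv2.imwrite("pics/side1.png",get_image("side")[:,:,::-1])
s=monitor.read_state(); print(s["position"],s["joints"].round(2),s["contact_force"])
t,R=tilted(-28,-68.8,47,np.radians(18)); plan(t,R,4,60)
```

```text
[ 491.82115249 -188.96730511   80.8320386 ] [-0.64  0.83  0.15 -0.95 -1.78  0.84] [-0.06764921 -0.120743   -0.6176481 ]
[[[9.6, 0.2, 3.1], [0.0, 0.001, -0.001], 60], [[9.6, 0.2, 3.1], [0.0, 0.001, -0.001], 60], [[9.6, 0.3, 3.1], [0.0, 0.001, -0.001], 60], [[9.5, 0.2, 3.2], [0.0, 0.001, -0.001], 60]]
ends [ 490.8 -188.8   40.5] left rot [ 0.001 -0.001  0.001]
```

View pics/side1.png

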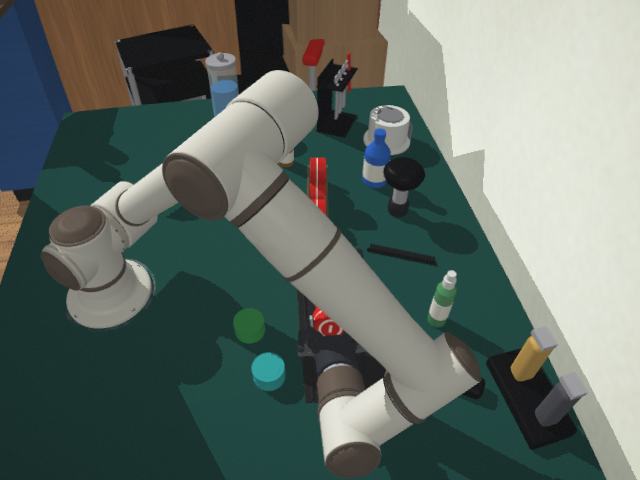

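Run:
```python
from h import *; from p import *
s=monitor.read_state(); R=Ro.from_quat(s["ee_rot"]).as_matrix(); p=s["position"]
for d in(75,150,200,250,300,350): X=p-d*R[:,2]; print(d,X.round(0),proj("side",X).round(0))
for z in(80,120,160,200,250): print(z,plane("side",(440,365),z).round(0))
cv2.imwrite("pics/top1.png",get_image("top")[:,:,::-1])
```

```text
75 [ 487. -260.  104.] [[332. 339.]]
150 [ 483. -331.  127.] [[336. 366.]]
200 [ 480. -379.  142.] [[340. 386.]]
250 [ 477. -426.  157.] [[344. 409.]]
300 [ 474. -474.  173.] [[348. 433.]]
350 [ 471. -521.  188.] [[353. 460.]]
80 [ 687. -335.   80.]
120 [ 672. -355.  120.]
160 [ 657. -375.  160.]
200 [ 642. -395.  200.]
250 [ 623. -421.  250.]
```

View pics/top1.png

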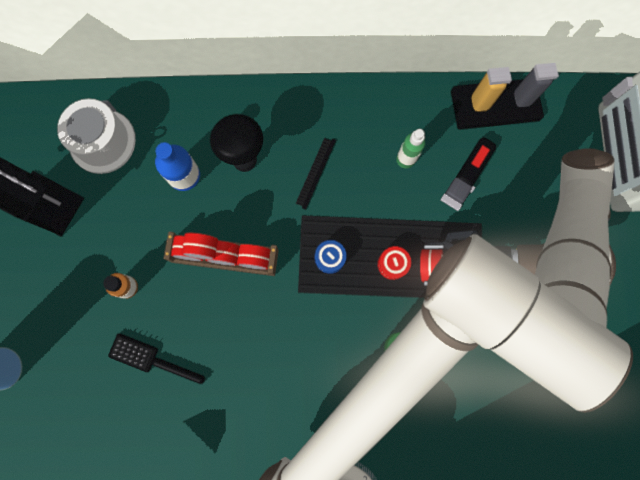

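The top view shows the arm's elbow at (480,270) and its wrist end near (588,158), between the clipper and the rack at right. I check the height of that wrist end before lowering.

Run:
```python
from h import *
print(tri((462,352),(588,160)), tri((352,458),(585,300)))
```

```text
(array([ 635.91367103, -437.67784684,  313.45128586]), np.float64(2.56890173336346)) (array([ 442.67959127, -500.64280035,  141.20890641]), np.float64(68.09214882376077))
```

Call:
send_rows(
  series=[
    [[9.5, 0, 3], [0, 0, 0], 60],
    [[9.5, 0, 3], [0, 0, 0], 60],
    [[9.5, 0.5, 3], [0, 0, 0], 60],
    [[7.5, 0, 2.5], [0, 0, 0], 60],
    [[0, 0, 0], [0, 0, 0], 60],
  ],
)

```text
clock: 6.2
position: [491.4, -187.9, 43.7]
ee_rot: [-0.553, 0.589, 0.405, 0.429]
contact_force: [0.1, 0.2, -1.7]
gripper_width: 64.8
grasp_force: 66.9
```

Call:
send_rows(
  series=[
    [[1, 0, 0.3], [0, 0, 0], 60],
    [[1, 0, 0.3], [0, 0, 0], 60],
    [[0, 0, 0], [0, 0, 0], 60],
  ],
)

```text
clock: 6.5
position: [491.9, -188.6, 43.2]
ee_rot: [-0.554, 0.589, 0.403, 0.429]
contact_force: [-0.3, -0.0, -2.0]
gripper_width: 64.9
grasp_force: 66.9
```

Call:
send_rows(
  series=[
    [[1, 0, 0.3], [0, 0, 0], 60],
    [[1, 0, 0.3], [0, 0, 0], 60],
    [[0, 0, 0], [0, 0, 0], 60],
  ],
)

```text
clock: 6.8
position: [491.8, -188.5, 40.9]
ee_rot: [-0.553, 0.589, 0.403, 0.429]
contact_force: [-0.3, 0.2, -2.4]
gripper_width: 65.1
grasp_force: 66.9
```

Call:
send_rows(
  series=[
    [[1, 0, 0.3], [0, 0, 0], 60],
    [[1, 0, 0.3], [0, 0, 0], 60],
    [[1, 0, 0.3], [0, 0, 0], 60],
    [[1, 0, 0.3], [0, 0, 0], 60],
    [[0, 0, 0], [0, 0, 0], 60],
  ],
)

```text
clock: 7.3
position: [491.8, -188.6, 36.6]
ee_rot: [-0.553, 0.589, 0.404, 0.429]
contact_force: [-0.2, -0.6, -2.0]
gripper_width: 64.9
grasp_force: 66.9
```

Call:
send_rows(
  series=[
    [[0.7, 0, 0.2], [0, 0, 0], 60],
    [[0, 0, 0], [0, 0, 0], 60],
  ],
)

```text
clock: 7.5
position: [491.8, -188.6, 36.3]
ee_rot: [-0.553, 0.589, 0.404, 0.429]
contact_force: [0.6, 0.3, -0.2]
gripper_width: 64.8
grasp_force: 66.9
```

Call:
send_rows(
  series=[
    [[0.7, 0, 0.2], [0, 0, 0], 60],
    [[0, 0, 0], [0, 0, 0], 60],
  ],
)

```text
clock: 7.7
position: [491.8, -188.6, 35.9]
ee_rot: [-0.553, 0.588, 0.404, 0.43]
contact_force: [0.1, 0.3, 2.0]
gripper_width: 65.0
grasp_force: 66.9
```

Call:
send_rows(
  series=[
    [[0, 0, 0], [0, 0, 0], 75],
    [[0, 0, 0], [0, 0, 0], 85],
    [[0, 0, 0], [0, 0, 0], 85],
    [[0, 0, 0], [0, 0, 0], 85],
    [[0, 0, 0], [0, 0, 0], 85],
  ],
)

```text
clock: 8.2
position: [491.8, -188.7, 35.2]
ee_rot: [-0.553, 0.589, 0.404, 0.429]
contact_force: [-0.0, -0.0, -0.8]
gripper_width: 84.9
grasp_force: 0.0
```

Call:
send_rows(
  series=[
    [[0, 0, -5], [0, 0, 0], 85],
    [[0, 0, -10], [0, 0, 0], 85],
    [[0, 0, -15], [0, 0, 0], 85],
    [[0, 0, -20], [0, 0, 0], 85],
    [[-15, 0, -20], [0, 0, 0], 85],
    [[-30, 0, -10], [0, 0, 0], 85],
    [[-30, 0, -10], [0, 0, 0], 85],
    [[-30, 0, -10], [0, 0, 0], 85],
  ],
)

```text
clock: 9.0
position: [487.5, -253.1, 167.3]
ee_rot: [-0.553, 0.589, 0.403, 0.429]
contact_force: [0.1, 0.2, 0.1]
gripper_width: 85.0
grasp_force: 0.0
```

Run:
```python
from h import *; from p import *
s=monitor.read_state(); print(s["position"],s["contact_force"])
S=get_image("side")[:,:,::-1];T=get_image("top")[:,:,::-1]
r=lambda im,x0,y0,w,h,s:cv2.resize(im[y0:y0+h,x0:x0+w],None,fx=s,fy=s,interpolation=cv2.INTER_CUBIC)
o=np.zeros((400,800,3),np.uint8)
o[:400,:400]=r(S,280,280,100,100,4);o[:400,400:]=r(T,370,220,100,100,4)
cv2.imwrite("pics/stand1.png",o)
np.savez("img2.npz",S=S,T=T)
```

```text
[ 487.54374477 -253.14022606  167.26685395] [0.05951909 0.22760514 0.06048185]
```

View pics/stand1.png

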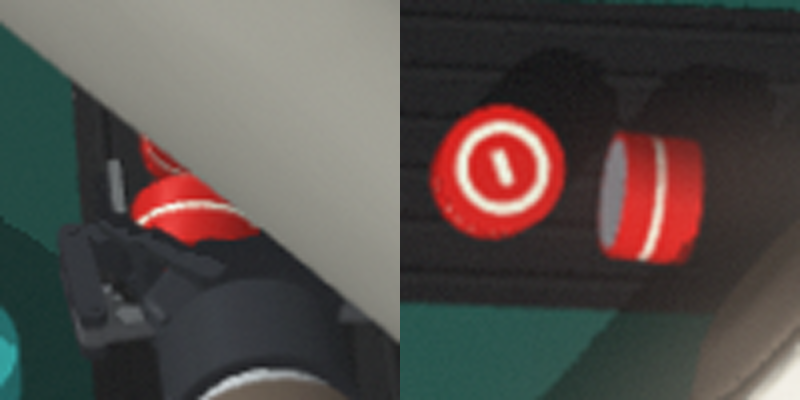

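The tin stands on edge beside the flat one, with its stripe at top pixel ≈(434,270) and its steel base toward +y. I now compute its pose.

Run:
```python
from h import *; from p import *
T=np.load("img2.npz")["T"]
f=lambda x,y:(370+(x-400+.5)/4-.5,220+(y+.5)/4-.5)
for n,q in dict(stripetop=(660,140),stripemid=(656,200),stripebot=(645,260),baseTop=(627,190),lidEdge=(704,190)).items():
    z=37 if 'top' in n[3:].lower() and 'stripe' in n or 'bot' in n else 70
    P=plane("top",f(*q),z); d=P[:2]-MC; print(n,z,P.round(1),"mat",(d@MX).round(1),(d@MYv).round(1))
tgt=MC+MX*-28+MYv*-79
plan(np.r_[tgt,150],down(-np.pi/2+MY),10,60)
```

```text
stripetop 37 [ 519.8 -229.7   37. ] mat 3.5 -87.7
stripemid 70 [ 484.  -217.9   70. ] mat -33.0 -78.3
stripebot 37 [ 456.3 -217.9   37. ] mat -60.6 -80.0
baseTop 70 [ 489.5 -203.2   70. ] mat -28.4 -63.3
lidEdge 70 [ 488.5 -243.1   70. ] mat -26.8 -103.2
[[[0.9, 0.2, 4.0], [-0.001, 0.125, 0.001], 60], [[0.3, 0.2, 4.1], [-0.001, 0.125, 0.001], 60], [[-0.1, 0.2, 4.1], [-0.001, 0.125, 0.001], 60], [[-0.7, 0.2, 4.0], [-0.001, 0.125, 0.001], 60], [[-1.2, 0.2, 3.9], [-0.001, 0.125, 0.001], 60], [[-1.6, 0.2, 3.8], [-0.001, 0.125, 0.001], 60], [[-2.1, 0.2, 3.5], [-0.001, 0.125, 0.001], 60], [[-2.6, 0.2, 3.2], [-0.001, 0.125, 0.001], 60]]
[[[-2.9, 0.2, 2.9], [-0.001, 0.125, 0.001], 60], [[-3.2, 0.2, 2.5], [-0.001, 0.125, 0.001], 60]]
ends [ 488.9 -219.   150. ] left rot [ 0.004  0.002 -0.001]
```

Run:
```python
from p import *
tgt=MC+MX*-28+MYv*-83.3; R=down(-np.pi/2+MY-.09); print(tgt)
e=plan(np.r_[tgt,130],R,10,56)
e=plan(np.r_[tgt,24],R,5,56,e)
```

```text
[ 488.65416622 -223.24866032]
[[[2.9, 0.2, 4.2], [0.005, 0.125, 0.008], 56], [[2.3, 0.3, 4.6], [0.005, 0.125, 0.008], 56], [[1.8, 0.2, 4.8], [0.005, 0.125, 0.008], 56], [[1.2, 0.3, 5.0], [0.005, 0.125, 0.008], 56], [[0.5, 0.2, 5.1], [0.005, 0.125, 0.008], 56], [[-0.1, 0.3, 5.1], [0.005, 0.125, 0.008], 56], [[-0.8, 0.3, 5.0], [0.005, 0.125, 0.008], 56], [[-1.3, 0.4, 5.0], [0.005, 0.125, 0.008], 56]]
[[[-2.0, 0.4, 4.7], [0.005, 0.125, 0.008], 56], [[-2.5, 0.4, 4.4], [0.005, 0.125, 0.008], 56]]
ends [ 488.7 -223.3  130. ] left rot [-0.003  0.002  0.003]
[[[0.0, 0.1, 21.2], [-0.001, 0.0, 0.001], 56], [[0.1, 0.0, 21.2], [-0.001, 0.0, 0.001], 56], [[0.0, 0.0, 21.2], [-0.001, 0.0, 0.001], 56], [[0.0, 0.0, 21.2], [-0.001, 0.0, 0.001], 56], [[0.1, 0.0, 21.2], [-0.001, 0.0, 0.001], 56]]
ends [ 488.7 -223.3   24. ] left rot [ 0.002  0.002 -0.002]
```

Call:
send_rows(
  series=[
    [[3, 0, 4], [0.005, 0.125, 0.008], 56],
    [[2.5, 0.3, 4.5], [0.005, 0.125, 0.008], 56],
    [[2, 0.3, 5], [0.005, 0.125, 0.008], 56],
    [[1, 0.3, 5], [0.005, 0.125, 0.008], 56],
    [[0.5, 0.3, 5], [0.005, 0.125, 0.008], 56],
    [[0, 0.3, 5], [0.005, 0.125, 0.008], 56],
    [[-1, 0.3, 5], [0.005, 0.125, 0.008], 56],
    [[-1.5, 0.4, 5], [0.005, 0.125, 0.008], 56],
  ],
)

```text
clock: 9.9
position: [488.3, -227.7, 134.3]
ee_rot: [-0.652, 0.747, 0.088, 0.091]
contact_force: [-0.2, -0.1, -0.2]
gripper_width: 55.9
grasp_force: 0.0
```

Call:
send_rows(
  series=[
    [[-2, 0.4, 4.5], [0.005, 0.125, 0.008], 56],
    [[-2.5, 0.4, 4.5], [0.005, 0.125, 0.008], 56],
    [[0, 0, 0], [0, 0, 0], 56],
  ],
)

```text
clock: 10.2
position: [485.8, -218.0, 124.6]
ee_rot: [-0.654, 0.756, 0.006, -0.001]
contact_force: [-0.7, -0.7, 0.5]
gripper_width: 55.7
grasp_force: 0.0
```

Run:
```python
from h import *; from p import *
s=monitor.read_state(); print(s["position"],s["gripper_width"],s["joints"].round(2))
tgt=MC+MX*-28+MYv*-83.3; R=down(-np.pi/2+MY-.09)
plan(np.r_[tgt,24],R,5,56)
```

```text
[ 485.81148784 -217.9958205   124.58713404] 55.71997962680653 [-0.12  0.34 -0.35 -0.01 -0.89 -0.02]
[[[1.1, -0.9, 20.1], [0.002, 0.001, 0.002], 56], [[1.1, -0.9, 20.1], [0.002, 0.001, 0.002], 56], [[1.0, -0.9, 20.1], [0.002, 0.001, 0.002], 56], [[1.0, -0.8, 20.1], [0.002, 0.001, 0.002], 56], [[1.0, -0.8, 20.1], [0.002, 0.001, 0.002], 56]]
ends [ 488.7 -223.2   24. ] left rot [ 0.001  0.002 -0.001]
```

Call:
send_rows(
  series=[
    [[3, -2.5, 10], [0, 0, 0], 56],
    [[2, -2, 10], [0, 0, 0], 56],
    [[0, 0, 10], [0, 0, 0], 56],
    [[0, 0, 10], [0, 0, 0], 56],
    [[0, 0, 0], [0, 0, 0], 56],
  ],
)

```text
clock: 10.7
position: [489.7, -226.1, 83.1]
ee_rot: [-0.651, 0.759, 0.007, -0.0]
contact_force: [0.1, 1.0, 0.3]
gripper_width: 56.1
grasp_force: 0.0
```

Run:
```python
from h import *; from p import *
s=monitor.read_state(); print(s["position"],s["gripper_width"])
tgt=MC+MX*-28+MYv*-83.3; R=down(-np.pi/2+MY-.09)
plan(np.r_[tgt,24],R,4,56)
```

```text
[ 489.6750916  -226.06606843   83.11585934] 56.09349670819132
[[[-0.5, 0.2, 14.8], [0.003, 0.002, 0.0], 56], [[-0.6, 0.2, 14.8], [0.003, 0.002, 0.0], 56], [[-0.5, 0.3, 14.8], [0.003, 0.002, 0.0], 56], [[-0.7, 0.4, 14.7], [0.003, 0.002, 0.0], 56]]
ends [ 488.6 -223.2   24. ] left rot [-0.001  0.001  0.002]
```

I notice the closing line runs along world x here, but it must run along the tin's axis. The tool has to turn +π/2 about its z before descending.

Call:
send_rows(
  series=[
    [[0, 0, -5], [0, 0, 0.143], 56],
    [[0, 0, -5], [0, 0, 0.143], 56],
    [[0, 0, 0], [0, 0, 0.143], 56],
    [[0, 0, 0], [0, 0, 0.143], 56],
    [[0, 0, 0], [0, 0, 0.143], 56],
    [[0, 0, 0], [0, 0, 0.143], 56],
    [[0, 0, 0], [0, 0, 0.143], 56],
    [[0, 0, 0], [0, 0, 0.143], 56],
  ],
)

```text
clock: 11.5
position: [491.3, -226.0, 95.5]
ee_rot: [-0.135, 0.991, 0.005, -0.002]
contact_force: [0.2, -0.4, 0.2]
gripper_width: 56.0
grasp_force: 0.0
```

Call:
send_rows(
  series=[
    [[0, 0, 0], [0, 0, 0.143], 56],
    [[0, 0, 0], [0, 0, 0.143], 56],
    [[0, 0, 0], [0, 0, 0.143], 56],
    [[0, 0, 0], [0, 0, 0], 56],
    [[0, 0, 0], [0, 0, 0], 56],
  ],
)

```text
clock: 12.0
position: [491.2, -225.9, 95.4]
ee_rot: [0.075, 0.997, 0.005, -0.003]
contact_force: [-1.1, -0.2, -0.4]
gripper_width: 55.9
grasp_force: 0.0
```

Run:
```python
from h import *; from p import *
s=monitor.read_state(); print(s["position"],s["gripper_width"],s["joints"].round(2))
tgt=MC+MX*-28+MYv*-83.3; R=down(-np.pi+MY-.09)
plan(np.r_[tgt,24],R,6,56)
```

```text
[ 491.21678838 -225.87031045   95.43446822] 55.86004009982547 [-0.14  0.39 -0.37 -0.01 -0.82 -1.58]
[[[0.4, 0.3, 11.9], [0.001, -0.001, 0.001], 56], [[0.4, 0.2, 11.9], [0.001, -0.001, 0.001], 56], [[0.5, 0.3, 11.9], [0.001, -0.001, 0.001], 56], [[0.4, 0.3, 11.9], [0.001, -0.001, 0.001], 56], [[0.5, 0.3, 12.0], [0.001, -0.001, 0.001], 56], [[0.4, 0.3, 11.9], [0.001, -0.001, 0.001], 56]]
ends [ 488.7 -223.3   24. ] left rot [ 0.003 -0.    -0.002]
```

Call:
send_rows(
  series=[
    [[1, 1, 10], [0.005, -0.003, 0], 56],
    [[1, 1, 10], [0, 0, 0], 56],
    [[0.5, 0.6, 10], [0, 0, 0], 56],
    [[0, 0, 15], [0, 0, 0], 56],
    [[0, 0, 15], [0, 0, 0], 56],
    [[0, 0, 11.5], [0, 0, 0], 56],
    [[0, 0, 0], [0, 0, 0], 56],
  ],
)

```text
clock: 12.7
position: [487.5, -222.1, 21.9]
ee_rot: [0.076, 0.997, 0.002, -0.004]
contact_force: [-0.2, -0.2, 0.1]
gripper_width: 56.1
grasp_force: 0.0
```

Call:
send_rows(
  series=[
    [[0, 0, 0], [0, 0, 0], 46],
    [[0, 0, 0], [0, 0, 0], 42],
    [[0, 0, 0], [0, 0, 0], 36],
    [[0, 0, 0], [0, 0, 0], 34],
    [[0, 0, 0], [0, 0, 0], 34],
    [[0, 0, 0], [0, 0, 0], 34],
  ],
)

```text
clock: 13.3
position: [489.6, -222.4, 24.7]
ee_rot: [0.076, 0.997, 0.002, -0.001]
contact_force: [-0.3, 1.4, 6.5]
gripper_width: 39.9
grasp_force: 60.2
```

Call:
send_rows(
  series=[
    [[0, 0, -10], [0, 0, 0], 34],
    [[0, 0, -25], [0, 0, 0], 34],
    [[0, 0, -40], [0, 0, 0], 34],
    [[0, 0, -40], [0, 0, 0], 34],
    [[0, 0, -40], [0, 0, 0], 34],
    [[0, 0, -25], [0, 0, 0], 34],
    [[0, 0, 0], [0, 0, 0], 34],
  ],
)

```text
clock: 14.0
position: [491.1, -223.7, 208.1]
ee_rot: [0.076, 0.997, 0.001, 0.002]
contact_force: [0.7, 0.3, -1.4]
gripper_width: 39.4
grasp_force: 60.4
```

```bash
cat >> p.py <<'E'
RC=np.array([532.8,220.5]);RY=-.1538
RX=np.array([np.cos(RY),np.sin(RY)]);RYv=np.array([-RX[1],RX[0]])
def rackpt(x,y): return RC+RX*x+RYv*y
E
python3 - <<'E'
from h import *; from p import *
f=lambda x,y:(160+(x+.5)/4-.5,220+(y+.5)/4-.5)
for z in(50,60,70):
  for q in((313,130),(231,110)):
    d=plane("top",f(*q),z)[:2]-RC; print(z,q,(d@RX).round(1),(d@RYv).round(1))
d=plane("top",f(440,150),50)[:2]-RC;print("right end",d@RYv)
s=monitor.read_state();print(s["position"],s["contact_force"],s["grasp_force"])
# intermediate waypoints: over to rack at z 230, turning back
R=down(-np.pi/2+RY)
t=rackpt(-.5,-34.6); print(t)
plan(np.r_[t,205],R,16,34)
E
```

```text
50 (313, 130) 5.4 -36.0
50 (231, 110) 10.3 7.9
60 (313, 130) 4.1 -37.6
60 (231, 110) 8.9 6.0
70 (313, 130) 2.7 -39.2
70 (231, 110) 7.5 4.0
right end -102.94417296988631
[ 491.07311888 -223.6560615   208.06735711] [ 0.71169526  0.34722293 -1.44616531] 60.44094443321228
[527.0053766  186.38501298]
[[[1.7, 25.7, 0.3], [-0.0, 0.0, -0.098], 34], [[-0.9, 25.7, 0.2], [-0.0, 0.0, -0.098], 34], [[-3.4, 25.5, 0.3], [-0.0, 0.0, -0.098], 34], [[-5.8, 25.0, 0.3], [-0.0, 0.0, -0.098], 34], [[-8.3, 24.4, 0.2], [-0.0, 0.0, -0.098], 34], [[-10.6, 23.4, 0.3], [-0.0, 0.0, -0.098], 34], [[-12.9, 22.3, 0.3], [-0.0, 0.0, -0.098], 34], [[-14.9, 20.9, 0.2], [-0.0, 0.0, -0.098], 34]]
[[[-17.0, 19.4, 0.3], [-0.0, 0.0, -0.098], 34], [[-18.8, 17.6, 0.3], [-0.0, 0.0, -0.098], 34], [[-20.3, 15.7, 0.2], [-0.0, 0.0, -0.098], 34], [[-21.9, 13.6, 0.3], [-0.0, 0.0, -0.098], 34], [[-23.0, 11.4, 0.3], [-0.0, 0.0, -0.098], 34], [[-24.1, 9.1, 0.2], [-0.0, 0.0, -0.098], 34], [[-24.8, 6.7, 0.3], [-0.0, 0.0, -0.098], 34], [[-25.4, 4.2, 0.3], [-0.0, 0.0, -0.098], 34]]
ends [527.  186.4 205. ] left rot [-0.004  0.003 -0.001]
```

Call:
send_rows(
  series=[
    [[2, 26, 0], [0, 0, -0.098], 34],
    [[-1, 26, 0], [0, 0, -0.098], 34],
    [[-3.5, 25.5, 0], [0, 0, -0.098], 34],
    [[-6, 25, 0], [0, 0, -0.098], 34],
    [[-8.5, 24.5, 0], [0, 0, -0.098], 34],
    [[-10.5, 23.5, 0], [0, 0, -0.098], 34],
    [[-13, 22, 0], [0, 0, -0.098], 34],
    [[-15, 21, 0], [0, 0, -0.098], 34],
  ],
)

```text
clock: 14.8
position: [506.4, -16.5, 202.8]
ee_rot: [-0.312, 0.95, 0.003, -0.003]
contact_force: [-0.4, -0.8, -1.4]
gripper_width: 39.4
grasp_force: 60.5
```

Call:
send_rows(
  series=[
    [[-17, 19.5, 0], [0, 0, -0.098], 34],
    [[-19, 17.5, 0], [0, 0, -0.098], 34],
    [[-20.5, 15.5, 0], [0, 0, -0.098], 34],
    [[-22, 13.5, 0], [0, 0, -0.098], 34],
    [[-23, 11.5, 0], [0, 0, -0.098], 34],
    [[-24, 9, 0], [0, 0, -0.098], 34],
    [[-25, 6.5, 0], [0, 0, -0.098], 34],
    [[-25, 4, 0], [0, 0, -0.098], 34],
  ],
)

```text
clock: 15.6
position: [525.4, 187.9, 203.3]
ee_rot: [-0.652, 0.759, 0.003, -0.002]
contact_force: [0.3, -0.2, -2.6]
gripper_width: 39.5
grasp_force: 60.5
```

Call:
send_rows(
  series=[
    [[0, 0, 0], [0, 0, 0], 34],
    [[0, 0, 0], [0, 0, 0], 34],
    [[0, 0, 0], [0, 0, 0], 34],
  ],
)

```text
clock: 15.9
position: [526.0, 186.5, 204.5]
ee_rot: [-0.65, 0.76, 0.003, -0.001]
contact_force: [0.6, 0.2, -2.5]
gripper_width: 39.5
grasp_force: 60.5
```

Run:
```python
from h import *; from p import *
s=monitor.read_state();print(s["position"],s["contact_force"],s["joints"].round(2))
plan(np.r_[rackpt(-.5,-35.1),130],down(-np.pi/2+RY),4,34)
S=get_image("side")[:,:,::-1];T=get_image("top")[:,:,::-1]
r=lambda im,x0,y0,w,h,s:cv2.resize(im[y0:y0+h,x0:x0+w],None,fx=s,fy=s,interpolation=cv2.INTER_CUBIC)
o=np.zeros((600,800,3),np.uint8)
o[:600,:360]=r(S,270,100,90,150,4);o[:440,360:800]=r(T,160,180,110,110,4)
cv2.imwrite("pics/over1.png",o)
```

```text
[525.98892964 186.49133755 204.45066457] [ 0.6076624   0.18313165 -2.54529051] [ 0.63  0.29 -0.19 -0.01 -1.08 -0.78]
[[[0.2, -0.4, 18.6], [0.001, 0.001, -0.001], 34], [[0.1, -0.3, 18.6], [0.001, 0.001, -0.001], 34], [[0.1, -0.3, 18.6], [0.001, 0.001, -0.001], 34], [[0.1, -0.3, 18.6], [0.001, 0.001, -0.001], 34]]
ends [526.9 185.9 130. ] left rot [ 0.002 -0.002  0.001]
```

View pics/over1.png

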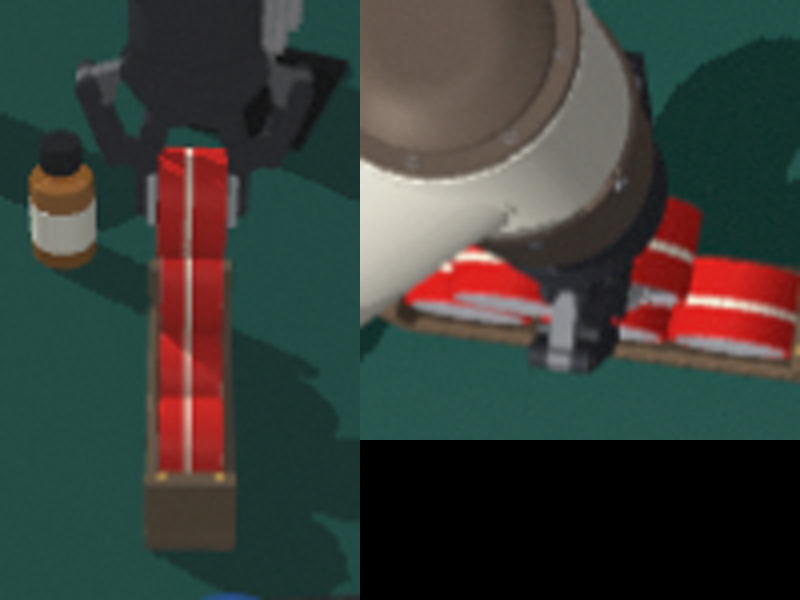

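In the side crop, the held tin's stripe (x≈188) lines up with the racked tins' stripe (x≈190), at the same depth across the rack. I lower it, then feel for the contact.

Call:
send_rows(
  series=[
    [[0.3, -0.6, 20], [0.002, 0.003, 0], 34],
    [[0.2, -0.6, 20], [0.002, 0.003, 0], 34],
    [[0, 0, 20], [0, 0, 0], 34],
    [[0, 0, 20], [0, 0, 0], 34],
    [[0, 0, 15], [0, 0, 0], 34],
    [[0, 0, 8], [0, 0, 0], 34],
    [[0, 0, 0], [0, 0, 0], 34],
    [[0, 0, 0], [0, 0, 0], 34],
  ],
)

```text
clock: 16.8
position: [528.3, 186.7, 103.2]
ee_rot: [-0.65, 0.76, -0.001, -0.0]
contact_force: [0.8, -0.1, -1.2]
gripper_width: 39.4
grasp_force: 60.6
```

Run:
```python
from h import *; from p import *
for i in range(1):
  s=monitor.read_state();print(s["position"],s["contact_force"],s["wrist_torque"])
plan(np.r_[rackpt(-.5,-35.1),96],down(-np.pi/2+RY),4,34)
```

```text
[528.31412377 186.6921176  103.24198975] [ 0.83510112 -0.130821   -1.22068355] [ 0.00795858 -0.0095143  -0.03129345]
[[[0.2, 0.3, 1.8], [-0.0, -0.0, -0.0], 34], [[0.3, 0.3, 1.8], [-0.0, -0.0, -0.0], 34], [[0.2, 0.3, 1.8], [-0.0, -0.0, -0.0], 34], [[0.3, 0.4, 1.8], [-0.0, -0.0, -0.0], 34]]
ends [526.9 185.9  96. ] left rot [-0.001 -0.002 -0.002]
```

Call:
send_rows(
  series=[
    [[0.4, 0.4, 2], [0, 0, 0], 34],
    [[0.3, 0.3, 2], [0, 0, 0], 34],
    [[0, 0, 2], [0, 0, 0], 34],
    [[0, 0, 0], [0, 0, 0], 34],
    [[0, 0, 0], [0, 0, 0], 34],
  ],
)

```text
clock: 17.3
position: [527.0, 186.2, 96.6]
ee_rot: [-0.65, 0.76, -0.001, -0.001]
contact_force: [-0.3, -0.1, -0.6]
gripper_width: 39.2
grasp_force: 60.6
```

Call:
send_rows(
  series=[
    [[0, 0, 1], [0, 0, 0], 34],
    [[0, 0, 1], [0, 0, 0], 34],
    [[0, 0, 0], [0, 0, 0], 34],
  ],
)

```text
clock: 17.6
position: [526.9, 186.1, 94.4]
ee_rot: [-0.65, 0.76, -0.001, -0.001]
contact_force: [-0.3, 0.3, -1.9]
gripper_width: 39.3
grasp_force: 60.6
```

Call:
send_rows(
  series=[
    [[0, 0, 0.5], [0, 0, 0], 34],
    [[0, 0, 0], [0, 0, 0], 34],
  ],
)

```text
clock: 17.8
position: [527.0, 186.1, 94.0]
ee_rot: [-0.65, 0.76, -0.001, -0.001]
contact_force: [-0.5, -0.6, -2.9]
gripper_width: 39.6
grasp_force: 60.6
```

Call:
send_rows(
  series=[
    [[0, 0, 0.4], [0, 0, 0], 34],
    [[0, 0, 0], [0, 0, 0], 34],
  ],
)

```text
clock: 18.0
position: [526.9, 186.1, 93.6]
ee_rot: [-0.65, 0.76, -0.001, -0.001]
contact_force: [0.2, 0.2, -1.6]
gripper_width: 39.6
grasp_force: 60.6
```

Call:
send_rows(
  series=[
    [[0, 0, 0.3], [0, 0, 0], 34],
    [[0, 0, 0], [0, 0, 0], 34],
  ],
)

```text
clock: 18.2
position: [526.9, 186.1, 93.3]
ee_rot: [-0.65, 0.76, -0.001, -0.001]
contact_force: [0.5, -0.2, -3.1]
gripper_width: 39.5
grasp_force: 60.6
```

Call:
send_rows(
  series=[
    [[0, 0, 0.3], [0, 0, 0], 34],
    [[0, 0, 0], [0, 0, 0], 34],
  ],
)

```text
clock: 18.4
position: [527.0, 186.1, 93.0]
ee_rot: [-0.65, 0.76, -0.001, -0.001]
contact_force: [0.3, 0.4, -2.2]
gripper_width: 39.7
grasp_force: 60.6
```

Call:
send_rows(
  series=[
    [[0, 0, 0.3], [0, 0, 0], 34],
    [[0, 0, 0], [0, 0, 0], 34],
  ],
)

```text
clock: 18.6
position: [527.0, 186.1, 92.7]
ee_rot: [-0.65, 0.76, -0.001, -0.001]
contact_force: [-0.3, 0.6, -2.0]
gripper_width: 39.5
grasp_force: 60.6
```

Call:
send_rows(
  series=[
    [[0, 0, 0.3], [0, 0, 0], 34],
    [[0, 0, 0], [0, 0, 0], 34],
  ],
)

```text
clock: 18.8
position: [527.1, 186.2, 92.6]
ee_rot: [-0.65, 0.76, -0.001, -0.001]
contact_force: [-0.8, -0.4, -1.9]
gripper_width: 39.2
grasp_force: 60.6
```

Call:
send_rows(
  series=[
    [[0, 0, 0.3], [0, 0, 0], 34],
    [[0, 0, 0], [0, 0, 0], 34],
  ],
)

```text
clock: 19.0
position: [527.2, 186.3, 92.5]
ee_rot: [-0.65, 0.76, -0.001, -0.0]
contact_force: [-0.2, 0.6, -0.4]
gripper_width: 39.5
grasp_force: 60.7
```

Call:
send_rows(
  series=[
    [[0, 0, 0.3], [0, 0, 0], 34],
    [[0, 0, 0], [0, 0, 0], 34],
  ],
)

```text
clock: 19.2
position: [527.4, 186.5, 92.4]
ee_rot: [-0.65, 0.76, -0.001, -0.0]
contact_force: [-0.4, 1.0, 0.9]
gripper_width: 39.4
grasp_force: 60.9
```

Call:
send_rows(
  series=[
    [[0, 0, 0.3], [0, 0, 0], 34],
    [[0, 0, 0], [0, 0, 0], 34],
  ],
)

```text
clock: 19.4
position: [527.4, 186.5, 92.3]
ee_rot: [-0.65, 0.76, -0.001, -0.0]
contact_force: [-1.2, 0.8, 5.9]
gripper_width: 39.8
grasp_force: 61.2
```

Call:
send_rows(
  series=[
    [[0, 0, 0], [0, 0, 0], 42],
    [[0, 0, 0], [0, 0, 0], 46],
    [[0, 0, 0], [0, 0, 0], 54],
    [[0, 0, 0], [0, 0, 0], 60],
    [[0, 0, 0], [0, 0, 0], 60],
    [[0, 0, 0], [0, 0, 0], 60],
  ],
)

```text
clock: 20.0
position: [527.0, 186.1, 91.5]
ee_rot: [-0.65, 0.76, -0.001, -0.001]
contact_force: [0.1, -0.2, 0.4]
gripper_width: 60.2
grasp_force: 0.0
```

Call:
send_rows(
  series=[
    [[0, 0, -5], [0, 0, 0], 60],
    [[0, 0, -10], [0, 0, 0], 60],
    [[0, 0, -15], [0, 0, 0], 60],
    [[0, 0, -20], [0, 0, 0], 60],
    [[0, 0, -20], [0, 0, 0], 60],
    [[0, 0, -20], [0, 0, 0], 60],
    [[0, 0, -20], [0, 0, 0], 60],
    [[0, 0, -10], [0, 0, 0], 60],
  ],
)

```text
clock: 20.8
position: [527.9, 186.8, 214.6]
ee_rot: [-0.65, 0.76, -0.001, 0.002]
contact_force: [-0.1, 0.6, 0.3]
gripper_width: 59.8
grasp_force: 0.0
```

Run:
```python
from p import *
s=monitor.read_state();print(s["position"],s["contact_force"])
plan([505.9,-142.9,150],down(-np.pi/2+MY),12,85)
```

```text
[527.87097118 186.80319906 214.5761272 ] [-0.0709596   0.63151886  0.27554272]
[[[27.4, -2.4, 5.4], [-0.0, 0.0, -0.008], 85], [[27.5, -2.2, 5.3], [-0.0, 0.0, -0.008], 85], [[27.5, -2.0, 5.4], [-0.0, 0.0, -0.008], 85], [[27.4, -1.7, 5.4], [-0.0, 0.0, -0.008], 85], [[27.5, -1.5, 5.4], [-0.0, 0.0, -0.008], 85], [[27.5, -1.3, 5.3], [-0.0, 0.0, -0.008], 85], [[27.6, -1.1, 5.4], [-0.0, 0.0, -0.008], 85], [[27.5, -0.9, 5.4], [-0.0, 0.0, -0.008], 85]]
[[[27.5, -0.6, 5.4], [-0.0, 0.0, -0.008], 85], [[27.5, -0.5, 5.3], [-0.0, 0.0, -0.008], 85], [[27.6, -0.2, 5.4], [-0.0, 0.0, -0.008], 85], [[27.5, 0.0, 5.4], [-0.0, 0.0, -0.008], 85]]
ends [ 505.9 -142.9  150. ] left rot [-0.004  0.     0.005]
```

Call:
send_rows(
  series=[
    [[27.5, -2.4, 5.4], [0, 0, -0.008], 85],
    [[27.5, -2.2, 5.4], [0, 0, -0.008], 85],
    [[27.5, -2, 5.4], [0, 0, -0.008], 85],
    [[27.5, -1.7, 5.4], [0, 0, -0.008], 85],
    [[27.5, -1.5, 5.4], [0, 0, -0.008], 85],
    [[27.5, -1.3, 5.4], [0, 0, -0.008], 85],
    [[27.5, -1.1, 5.4], [0, 0, -0.008], 85],
    [[27.5, -0.9, 5.4], [0, 0, -0.008], 85],
  ],
)

```text
clock: 21.6
position: [511.8, -34.7, 168.8]
ee_rot: [-0.674, 0.738, -0.001, -0.001]
contact_force: [0.5, -0.4, -0.2]
gripper_width: 84.8
grasp_force: 0.0
```

Call:
send_rows(
  series=[
    [[27.5, -0.6, 5.4], [0, 0, -0.008], 85],
    [[27.5, -0.5, 5.4], [0, 0, -0.008], 85],
    [[27.5, -0.2, 5.4], [0, 0, -0.008], 85],
    [[27.5, 0, 5.4], [0, 0, -0.008], 85],
    [[0, 0, 0], [0, 0, 0], 85],
    [[0, 0, 0], [0, 0, 0], 85],
    [[0, 0, 0], [0, 0, 0], 85],
  ],
)

```text
clock: 22.3
position: [504.9, -143.0, 147.8]
ee_rot: [-0.686, 0.728, -0.001, -0.001]
contact_force: [0.0, -0.2, -0.2]
gripper_width: 85.2
grasp_force: 0.0
```

Run:
```python
from h import *; from p import *
s=monitor.read_state();print(s["position"])
plan([505.9,-142.9,6],down(-np.pi/2+MY),8,85)
S=get_image("side")[:,:,::-1];T=get_image("top")[:,:,::-1]
r=lambda im,x0,y0,w,h,s:cv2.resize(im[y0:y0+h,x0:x0+w],None,fx=s,fy=s,interpolation=cv2.INTER_CUBIC)
o=np.zeros((600,800,3),np.uint8)
o[:600,:360]=r(S,270,100,90,150,4);o[:440,360:800]=r(T,160,180,110,110,4)
cv2.imwrite("pics/tier2.png",o)
```

```text
[ 504.89468679 -142.95570989  147.76574451]
[[[-0.1, -0.1, 17.7], [-0.0, -0.0, 0.001], 85], [[-0.0, -0.1, 17.7], [-0.0, -0.0, 0.001], 85], [[-0.1, -0.1, 17.8], [-0.0, -0.0, 0.001], 85], [[-0.0, -0.2, 17.7], [-0.0, -0.0, 0.001], 85], [[-0.1, -0.1, 17.7], [-0.0, -0.0, 0.001], 85], [[-0.0, -0.1, 17.7], [-0.0, -0.0, 0.001], 85], [[-0.1, -0.1, 17.7], [-0.0, -0.0, 0.001], 85], [[-0.0, -0.1, 17.8], [-0.0, -0.0, 0.001], 85]]
ends [ 505.9 -142.9    6. ] left rot [-0.001 -0.002 -0.003]
```

View pics/tier2.png

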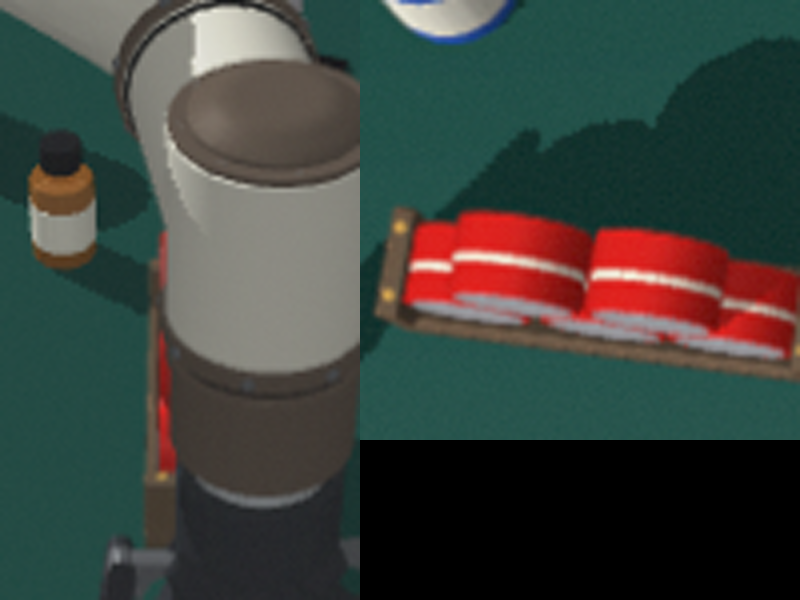

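The second-tier tin sits beside upper_left, base to −x. Its stripe is collinear with upper_left's, and a small gap shows at crop x≈592. Now for the second tin.

Call:
send_rows(
  series=[
    [[0, -0.4, 20], [0, 0, 0], 85],
    [[0, -0.3, 20], [0, 0, 0], 85],
    [[0, 0, 20], [0, 0, 0], 85],
    [[0, 0, 20], [0, 0, 0], 85],
    [[0, 0, 20], [0, 0, 0], 85],
    [[0, 0, 20], [0, 0, 0], 85],
    [[0, 0, 15], [0, 0, 0], 85],
    [[0, 0, 7], [0, 0, 0], 85],
  ],
)

```text
clock: 23.2
position: [504.9, -143.0, 4.3]
ee_rot: [-0.686, 0.727, -0.0, -0.002]
contact_force: [-0.5, -0.7, -0.7]
gripper_width: 85.0
grasp_force: 0.0
```

Call:
send_rows(
  series=[
    [[0, 0, 0], [0, 0, 0], 85],
    [[0, 0, 0], [0, 0, 0], 60],
    [[0, 0, 0], [0, 0, 0], 60],
    [[0, 0, 0], [0, 0, 0], 60],
    [[0, 0, 0], [0, 0, 0], 60],
    [[0, 0, 0], [0, 0, 0], 60],
    [[0, 0, 0], [0, 0, 0], 60],
  ],
)

```text
clock: 23.9
position: [506.4, -143.7, 6.7]
ee_rot: [-0.686, 0.728, -0.002, 0.0]
contact_force: [-0.9, 2.0, 6.0]
gripper_width: 64.9
grasp_force: 66.3
```

Run:
```python
from h import *; from p import *
f=lambda x,y:(160+(x-360+.5)/4-.5,180+(y+.5)/4-.5)
for z in(105,120,130): d=plane("top",f(592,255),z)[:2]-RC; print(z,(d@RX).round(1),(d@RYv).round(1))
for q in((655,276),(522,264)): d=plane("top",f(*q),137)[:2]-RC; print("stripe",(d@RX).round(1),(d@RYv).round(1))
a=np.radians(18)
s=monitor.read_state(); p=np.array(s["position"]); r=Ro.from_quat(s["ee_rot"]); print(p,s["gripper_width"],s["grasp_force"])
off=27-p[2]
t,R=tilted(-28,-18.8,90,a,off)
e=(p+[0,0,80],r); e=plan(t,R,12,60,e)
```

```text
105 10.1 -2.2
120 7.8 -5.2
130 6.4 -7.1
stripe -0.8 -40.1
stripe -3.4 24.1
[ 506.43339609 -143.68883682    6.71430606] 64.85860328189099 66.33793205022812
[[[-0.3, 1.1, 0.2], [0.0, -0.105, 0.001], 60], [[-0.2, 1.0, 0.3], [0.0, -0.105, 0.001], 60], [[-0.2, 1.1, 0.3], [0.0, -0.105, 0.001], 60], [[-0.2, 1.0, 0.3], [0.0, -0.105, 0.001], 60], [[-0.2, 1.1, 0.4], [0.0, -0.105, 0.001], 60], [[-0.1, 1.0, 0.3], [0.0, -0.105, 0.001], 60], [[-0.1, 1.1, 0.4], [0.0, -0.105, 0.001], 60], [[0.0, 1.1, 0.3], [0.0, -0.105, 0.001], 60]]
[[[0.0, 1.0, 0.4], [0.0, -0.105, 0.001], 60], [[0.1, 1.1, 0.4], [0.0, -0.105, 0.001], 60], [[0.0, 1.0, 0.3], [0.0, -0.105, 0.001], 60], [[0.2, 1.1, 0.4], [0.0, -0.105, 0.001], 60]]
ends [ 494.  -139.6   83.7] left rot [-0.003  0.001 -0.005]
```

Call:
send_rows(
  series=[
    [[0, 0, -20], [0, 0, 0], 60],
    [[0, 0, -20], [0, 0, 0], 60],
    [[0, 0, -20], [0, 0, 0], 60],
    [[0, 0, -20], [0, 0, 0], 60],
  ],
)

```text
clock: 24.3
position: [504.7, -143.6, 85.9]
ee_rot: [-0.686, 0.728, -0.0, -0.001]
contact_force: [1.2, -0.3, -0.8]
gripper_width: 65.1
grasp_force: 66.8
```

Call:
send_rows(
  series=[
    [[-0.2, 1, 0.3], [0, -0.105, 0], 60],
    [[-0.2, 1, 0.3], [0, -0.105, 0], 60],
    [[-0.2, 1, 0.3], [0, -0.105, 0], 60],
    [[-0.2, 1, 0.3], [0, -0.105, 0], 60],
    [[-0.2, 1, 0.3], [0, -0.105, 0], 60],
    [[0, 1, 0.3], [0, -0.105, 0], 60],
    [[0, 1, 0.4], [0, -0.105, 0], 60],
    [[0, 1, 0.4], [0, -0.105, 0], 60],
  ],
)

```text
clock: 25.1
position: [497.7, -141.8, 83.5]
ee_rot: [-0.626, 0.664, 0.28, 0.298]
contact_force: [-0.1, -1.0, -2.0]
gripper_width: 65.1
grasp_force: 66.7
```

Call:
send_rows(
  series=[
    [[0, 1, 0.4], [0, -0.105, 0], 60],
    [[0, 1, 0.4], [0, -0.105, 0], 60],
    [[0, 1, 0.4], [0, -0.105, 0], 60],
    [[0, 1, 0.4], [0, -0.105, 0], 60],
    [[0, 0, 0], [0, 0, 0], 60],
    [[0, 0, 0], [0, 0, 0], 60],
    [[0, 0, 0], [0, 0, 0], 60],
  ],
)

```text
clock: 25.8
position: [494.0, -139.5, 83.2]
ee_rot: [-0.556, 0.589, 0.402, 0.428]
contact_force: [-0.4, -0.3, -1.2]
gripper_width: 64.9
grasp_force: 66.8
```

Run:
```python
from p import *
s=monitor.read_state(); print(s["position"],s["contact_force"],s["joints"].round(2))
t,R=tilted(-28,-18.8,45,np.radians(18),20.5); plan(t,R,5,60)
```

```text
[ 493.99752584 -139.50192247   83.22065275] [-0.37592459 -0.25837632 -1.19930912] [-0.58  0.8   0.07 -0.98 -1.72  0.86]
[[[8.5, 0.0, 2.8], [0.001, -0.0, 0.001], 60], [[8.4, 0.0, 2.8], [0.001, -0.0, 0.001], 60], [[8.5, 0.0, 2.7], [0.001, -0.0, 0.001], 60], [[8.5, 0.0, 2.8], [0.001, -0.0, 0.001], 60], [[8.4, 0.0, 2.8], [0.001, -0.0, 0.001], 60]]
ends [ 494.  -139.4   38.7] left rot [-0.    -0.002 -0.002]
```

Call:
send_rows(
  series=[
    [[8.5, 0, 2.8], [0, 0, 0], 60],
    [[8.5, 0, 2.8], [0, 0, 0], 60],
    [[8.5, 0, 2.8], [0, 0, 0], 60],
    [[8.5, 0, 2.8], [0, 0, 0], 60],
    [[8, 0, 2.6], [0, 0, 0], 60],
    [[0, 0, 0], [0, 0, 0], 60],
    [[0, 0, 0], [0, 0, 0], 60],
  ],
)

```text
clock: 26.5
position: [493.5, -139.4, 37.9]
ee_rot: [-0.554, 0.588, 0.404, 0.428]
contact_force: [0.8, -0.7, -2.0]
gripper_width: 64.4
grasp_force: 66.8
```

Call:
send_rows(
  series=[
    [[0.9, 0, 0.3], [0, 0, 0], 60],
    [[0.9, 0, 0.3], [0, 0, 0], 60],
    [[0, 0, 0], [0, 0, 0], 60],
  ],
)

```text
clock: 26.8
position: [493.7, -139.5, 36.6]
ee_rot: [-0.555, 0.588, 0.403, 0.428]
contact_force: [0.3, -0.6, -2.3]
gripper_width: 65.0
grasp_force: 66.8
```

Call:
send_rows(
  series=[
    [[0.7, 0, 0.2], [0, 0, 0], 60],
    [[0, 0, 0], [0, 0, 0], 60],
  ],
)

```text
clock: 27.0
position: [493.6, -139.5, 35.7]
ee_rot: [-0.555, 0.588, 0.403, 0.428]
contact_force: [0.3, -0.1, -2.1]
gripper_width: 65.0
grasp_force: 66.8
```

Call:
send_rows(
  series=[
    [[0.5, 0, 0.2], [0, 0, 0], 60],
    [[0, 0, 0], [0, 0, 0], 60],
  ],
)

```text
clock: 27.2
position: [493.6, -139.4, 35.1]
ee_rot: [-0.555, 0.588, 0.403, 0.428]
contact_force: [-0.7, -0.0, -1.9]
gripper_width: 64.7
grasp_force: 66.8
```

Call:
send_rows(
  series=[
    [[0.5, 0, 0.2], [0, 0, 0], 60],
    [[0, 0, 0], [0, 0, 0], 60],
  ],
)

```text
clock: 27.4
position: [493.6, -139.3, 34.5]
ee_rot: [-0.555, 0.588, 0.404, 0.428]
contact_force: [-0.1, -0.3, -1.4]
gripper_width: 64.8
grasp_force: 66.8
```

Call:
send_rows(
  series=[
    [[0.5, 0, 0.2], [0, 0, 0], 60],
    [[0, 0, 0], [0, 0, 0], 60],
  ],
)

```text
clock: 27.6
position: [493.6, -139.3, 34.1]
ee_rot: [-0.555, 0.588, 0.404, 0.428]
contact_force: [-0.1, -0.4, -1.6]
gripper_width: 65.0
grasp_force: 66.8
```

Call:
send_rows(
  series=[
    [[0.5, 0, 0.2], [0, 0, 0], 60],
    [[0, 0, 0], [0, 0, 0], 60],
  ],
)

```text
clock: 27.8
position: [493.6, -139.3, 33.8]
ee_rot: [-0.555, 0.588, 0.404, 0.428]
contact_force: [-0.4, -1.0, 0.3]
gripper_width: 64.9
grasp_force: 66.7
```

Call:
send_rows(
  series=[
    [[0, 0, 0], [0, 0, 0], 75],
    [[0, 0, 0], [0, 0, 0], 85],
    [[0, 0, 0], [0, 0, 0], 85],
    [[0, 0, 0], [0, 0, 0], 85],
    [[0, 0, 0], [0, 0, 0], 85],
  ],
)

```text
clock: 28.3
position: [493.6, -139.3, 33.5]
ee_rot: [-0.555, 0.588, 0.403, 0.428]
contact_force: [1.0, 0.3, -0.1]
gripper_width: 84.8
grasp_force: 0.0
```

Call:
send_rows(
  series=[
    [[0, 0, -5], [0, 0, 0], 85],
    [[0, 0, -10], [0, 0, 0], 85],
    [[0, 0, -15], [0, 0, 0], 85],
    [[0, 0, -20], [0, 0, 0], 85],
    [[-15, 0, -20], [0, 0, 0], 85],
    [[-30, 0, -10], [0, 0, 0], 85],
    [[-30, 0, -10], [0, 0, 0], 85],
    [[-30, 0, -10], [0, 0, 0], 85],
  ],
)

```text
clock: 29.1
position: [489.6, -203.5, 165.6]
ee_rot: [-0.555, 0.589, 0.403, 0.428]
contact_force: [-0.2, -0.2, 0.2]
gripper_width: 84.8
grasp_force: 0.0
```

Run:
```python
from h import *; from p import *
s=monitor.read_state(); print(s["position"],s["contact_force"])
T=get_image("top").astype(int); np.savez("img3.npz",T=T)
# red/white/steel blob near the expected place
x0,y0,x1,y1=360,225,450,300
s=T[y0:y1,x0:x1]; red=(s[:,:,0]>110)&(s[:,:,1]<80)
n,l,st,ct=cv2.connectedComponentsWithStats(cv2.morphologyEx(red.astype(np.uint8),cv2.MORPH_CLOSE,np.ones((5,5))))
for i in range(1,n):
    if st[i,4]>60: print("red",st[i],ct[i]+[x0,y0])
i=1+np.argmax(st[1:,4]); m=l==i
for v in range(0,y1-y0,3):
    u=np.where(m[v])[0]
    if len(u): 
        w=np.where((s[v].min(1)>120)&(np.arange(x1-x0)>=u[0])&(np.arange(x1-x0)<=u[-1]))[0]
        print(v+y0,u[0]+x0,u[-1]+x0,"white",(w+x0).tolist(), "left 4:",s[v,max(u[0]-8,0):u[0]:2].tolist())
```

```text
[ 489.5674338  -203.48767022  165.61377499] [-0.21294746 -0.24820333  0.19807821]
red [ 37  28  24  33 603] [409.52404643 269.18573798]
255 401 417 white [] left 4: [[40, 37, 39], [40, 38, 40], [47, 44, 45], [136, 104, 109]]
258 401 419 white [409, 410] left 4: [[40, 40, 39], [38, 38, 37], [79, 69, 70], [133, 130, 133]]
261 401 420 white [409, 410] left 4: [[39, 38, 38], [38, 37, 37], [96, 89, 92], [131, 129, 131]]
264 401 420 white [409, 410] left 4: [[44, 43, 43], [46, 44, 45], [115, 112, 115], [128, 125, 130]]
267 401 420 white [408, 409, 410] left 4: [[46, 43, 45], [49, 46, 45], [128, 124, 127], [132, 129, 134]]
270 401 420 white [408, 409, 410] left 4: [[42, 40, 40], [54, 52, 53], [127, 127, 128], [133, 121, 124]]
273 401 419 white [408, 409] left 4: [[42, 40, 42], [59, 53, 53], [129, 127, 130], [154, 117, 119]]
276 400 419 white [407, 408, 409] left 4: [[42, 39, 40], [43, 38, 41], [102, 91, 95], [134, 127, 131]]
279 399 418 white [407, 408] left 4: [[43, 43, 44], [44, 42, 43], [53, 50, 49], [131, 128, 133]]
282 397 418 white [406, 407, 408] left 4: [[43, 42, 42], [41, 39, 42], [42, 41, 41], [45, 39, 40]]
285 415 415 white [] left 4: [[65, 47, 45], [73, 42, 40], [84, 42, 40], [98, 42, 40]]
```

Run:
```python
from h import *; from p import *
for q in((400.7,268),(420.5,268)): d=plane("top",q,70)[:2]-MC; print((d@MX).round(1),(d@MYv).round(1))
b=[plane("top",q,70)[:2]-MC for q in((400.7,268),(420.5,268))]; my=float(np.mean([x@MYv for x in b])); print("my",my)
tgt=MC+MX*-28+MYv*my; R=down(-np.pi+MY-.09); print(tgt)
r1=down(-np.pi/2+MY)
e=plan(np.r_[tgt,130],r1,10,56)
```

```text
-32.3 -10.4
-30.7 -51.2
my -30.781610285721673
[ 491.99732565 -170.83678626]
[[[2.8, 0.1, 4.5], [-0.0, 0.125, 0.001], 56], [[2.2, 0.1, 4.8], [-0.0, 0.125, 0.001], 56], [[1.6, 0.1, 5.1], [-0.0, 0.125, 0.001], 56], [[1.0, 0.1, 5.2], [-0.0, 0.125, 0.001], 56], [[0.3, 0.1, 5.3], [-0.0, 0.125, 0.001], 56], [[-0.3, 0.1, 5.3], [-0.0, 0.125, 0.001], 56], [[-1.1, 0.1, 5.2], [-0.0, 0.125, 0.001], 56], [[-1.6, 0.1, 5.1], [-0.0, 0.125, 0.001], 56]]
[[[-2.3, 0.1, 4.8], [-0.0, 0.125, 0.001], 56], [[-2.8, 0.1, 4.4], [-0.0, 0.125, 0.001], 56]]
ends [ 491.9 -170.9  130. ] left rot [-0.003  0.001 -0.002]
```

Call:
send_rows(
  series=[
    [[3, 0, 4.5], [0, 0.125, 0], 56],
    [[2, 0, 5], [0, 0.125, 0], 56],
    [[1.5, 0, 5], [0, 0.125, 0], 56],
    [[1, 0, 5], [0, 0.125, 0], 56],
    [[0.5, 0, 5.5], [0, 0.125, 0], 56],
    [[-0.5, 0, 5.5], [0, 0.125, 0], 56],
    [[-1, 0, 5], [0, 0.125, 0], 56],
    [[-1.5, 0, 5], [0, 0.125, 0], 56],
  ],
)

```text
clock: 29.95
position: [492.6, -175.9, 133.2]
ee_rot: [-0.68, 0.722, 0.085, 0.093]
contact_force: [-0.9, 0.2, -0.0]
gripper_width: 56.0
grasp_force: 0.0
```

Call:
send_rows(
  series=[
    [[-2, 0, 5], [0, 0.125, 0], 56],
    [[-3, 0, 4.5], [0, 0.125, 0], 56],
    [[0, 0, 0], [0, 0, 0.138], 56],
    [[0, 0, 0], [0, 0, 0.138], 56],
    [[0, 0, 0], [0, 0, 0.138], 56],
    [[0, 0, 0], [0, 0, 0.138], 56],
    [[0, 0, 0], [0, 0, 0.138], 56],
    [[0, 0, 0], [0, 0, 0.138], 56],
  ],
)

```text
clock: 30.75
position: [492.2, -168.8, 124.0]
ee_rot: [-0.332, 0.943, 0.003, 0.002]
contact_force: [-1.0, -0.2, -0.5]
gripper_width: 56.3
grasp_force: 0.0
```

Call:
send_rows(
  series=[
    [[0, 0, 5], [0, 0, 0.138], 56],
    [[0, 0, 5], [0, 0, 0.138], 56],
    [[0, 0, 5], [0, 0, 0.138], 56],
    [[0, 0, 5], [0, 0, 0.138], 56],
    [[0, 0, 5], [0, 0, 0.138], 56],
    [[0, 0, 5], [0, 0, 0.138], 56],
    [[0, 0, 0], [0, 0, 0], 56],
    [[0, 0, 0], [0, 0, 0], 56],
  ],
)

```text
clock: 31.55
position: [492.2, -168.3, 93.8]
ee_rot: [0.071, 0.997, 0.004, 0.0]
contact_force: [-0.2, -1.1, 0.3]
gripper_width: 56.0
grasp_force: 0.0
```

Run:
```python
from p import *
s=monitor.read_state(); print(s["position"])
plan(np.r_[MC+MX*-28+MYv*-30.8,24],down(-np.pi+MY-.09),5,56)
```

```text
[ 492.23042369 -168.33887903   93.76614005]
[[[-0.0, -0.6, 13.9], [0.002, -0.0, 0.002], 56], [[-0.1, -0.6, 14.0], [0.002, -0.0, 0.002], 56], [[0.0, -0.5, 14.0], [0.002, -0.0, 0.002], 56], [[-0.0, -0.6, 13.9], [0.002, -0.0, 0.002], 56], [[-0.0, -0.5, 14.0], [0.002, -0.0, 0.002], 56]]
ends [ 492.  -170.9   24. ] left rot [-0.002 -0.     0.002]
```

Call:
send_rows(
  series=[
    [[0, -1, 10], [0.008, 0, 0.01], 56],
    [[0, -1, 10], [0, 0, 0], 56],
    [[0, -0.6, 10], [0, 0, 0], 56],
    [[0, 0, 15], [0, 0, 0], 56],
    [[0, 0, 15], [0, 0, 0], 56],
    [[0, 0, 9.5], [0, 0, 0], 56],
    [[0, 0, 0], [0, 0, 0], 56],
    [[0, 0, 0], [0, 0, 0], 56],
  ],
)

```text
clock: 32.35
position: [491.6, -170.3, 23.6]
ee_rot: [0.077, 0.997, -0.0, -0.0]
contact_force: [-0.9, 1.0, 0.8]
gripper_width: 56.4
grasp_force: 0.0
```

Call:
send_rows(
  series=[
    [[0, 0, 0], [0, 0, 0], 46],
    [[0, 0, 0], [0, 0, 0], 42],
    [[0, 0, 0], [0, 0, 0], 36],
    [[0, 0, 0], [0, 0, 0], 34],
    [[0, 0, 0], [0, 0, 0], 34],
    [[0, 0, 0], [0, 0, 0], 34],
  ],
)

```text
clock: 32.95
position: [492.0, -170.3, 24.7]
ee_rot: [0.077, 0.997, -0.0, 0.0]
contact_force: [-1.0, 2.0, 6.0]
gripper_width: 39.6
grasp_force: 59.0
```

Call:
send_rows(
  series=[
    [[0, 0, -10], [0, 0, 0], 34],
    [[0, 0, -25], [0, 0, 0], 34],
    [[0, 0, -40], [0, 0, 0], 34],
    [[0, 0, -40], [0, 0, 0], 34],
    [[0, 0, -40], [0, 0, 0], 34],
    [[0, 0, -40], [0, 0, 0], 34],
    [[0, 0, -30], [0, 0, 0], 34],
    [[0, 0, 0], [0, 0, 0], 34],
  ],
)

```text
clock: 33.75
position: [493.8, -170.7, 254.2]
ee_rot: [0.077, 0.997, -0.0, 0.005]
contact_force: [1.5, -0.9, -1.6]
gripper_width: 39.8
grasp_force: 59.7
```

Run:
```python
from p import *
s=monitor.read_state(); print(s["position"],s["grasp_force"],s["contact_force"])
plan(np.r_[rackpt(-.5,-1.5),250],down(-np.pi/2+RY),16,34)
```

```text
[ 493.79920876 -170.66782494  254.16759799] 59.67100473949131 [ 1.47941421 -0.91201486 -1.64805591]
[[[1.4, 24.4, 0.2], [-0.0, 0.0, -0.098], 34], [[-1.1, 24.5, 0.3], [-0.0, 0.0, -0.098], 34], [[-3.4, 24.2, 0.2], [-0.0, 0.0, -0.098], 34], [[-5.7, 23.8, 0.3], [-0.0, 0.0, -0.098], 34], [[-8.1, 23.1, 0.2], [-0.0, 0.0, -0.098], 34], [[-10.3, 22.2, 0.3], [-0.0, 0.0, -0.098], 34], [[-12.4, 21.1, 0.2], [-0.0, 0.0, -0.098], 34], [[-14.5, 19.8, 0.3], [-0.0, 0.0, -0.098], 34]]
[[[-16.2, 18.3, 0.2], [-0.0, 0.0, -0.098], 34], [[-18.0, 16.6, 0.2], [-0.0, 0.0, -0.098], 34], [[-19.6, 14.7, 0.3], [-0.0, 0.0, -0.098], 34], [[-20.9, 12.8, 0.2], [-0.0, 0.0, -0.098], 34], [[-22.0, 10.7, 0.3], [-0.0, 0.0, -0.098], 34], [[-22.9, 8.4, 0.2], [-0.0, 0.0, -0.098], 34], [[-23.7, 6.2, 0.3], [-0.0, 0.0, -0.098], 34], [[-24.2, 3.8, 0.2], [-0.0, 0.0, -0.098], 34]]
ends [532.1 219.1 250. ] left rot [-0.01  -0.    -0.003]
```

Call:
send_rows(
  series=[
    [[1.5, 24.5, 0], [0, 0, -0.098], 34],
    [[-1, 24.5, 0], [0, 0, -0.098], 34],
    [[-3.5, 24, 0], [0, 0, -0.098], 34],
    [[-5.5, 24, 0], [0, 0, -0.098], 34],
    [[-8, 23, 0], [0, 0, -0.098], 34],
    [[-10.5, 22, 0], [0, 0, -0.098], 34],
    [[-12.5, 21, 0], [0, 0, -0.098], 34],
    [[-14.5, 20, 0], [0, 0, -0.098], 34],
  ],
)

```text
clock: 34.55
position: [509.8, 25.5, 247.5]
ee_rot: [-0.311, 0.95, 0.0, -0.002]
contact_force: [0.5, 0.4, -1.8]
gripper_width: 39.8
grasp_force: 59.6
```

Call:
send_rows(
  series=[
    [[-16, 18.5, 0], [0, 0, -0.098], 34],
    [[-18, 16.5, 0], [0, 0, -0.098], 34],
    [[-19.5, 14.5, 0], [0, 0, -0.098], 34],
    [[-21, 13, 0], [0, 0, -0.098], 34],
    [[-22, 10.5, 0], [0, 0, -0.098], 34],
    [[-23, 8.5, 0], [0, 0, -0.098], 34],
    [[-23.5, 6, 0], [0, 0, -0.098], 34],
    [[-24, 4, 0], [0, 0, -0.098], 34],
  ],
)

```text
clock: 35.35
position: [528.9, 219.7, 247.3]
ee_rot: [-0.651, 0.759, 0.001, -0.002]
contact_force: [0.1, -0.7, -1.8]
gripper_width: 40.2
grasp_force: 59.6
```

Call:
send_rows(
  series=[
    [[0, 0, 0], [0, 0, 0], 34],
    [[0, 0, 0], [0, 0, 0], 34],
    [[0, 0, 0], [0, 0, 0], 34],
  ],
)

```text
clock: 35.65
position: [529.2, 218.3, 248.0]
ee_rot: [-0.649, 0.761, 0.0, -0.001]
contact_force: [-0.9, -0.1, -2.4]
gripper_width: 39.6
grasp_force: 59.7
```

Run:
```python
from p import *
s=monitor.read_state(); print(s["position"],s["grasp_force"],s["contact_force"])
plan(np.r_[rackpt(-.3,-1.7),158],down(-np.pi/2+RY),6,34)
```

```text
[529.21846061 218.25678935 248.04102049] 59.69183203442299 [-0.89401042 -0.10862124 -2.43695018]
[[[-0.2, -0.5, 15.0], [0.0, -0.0, -0.001], 34], [[-0.2, -0.5, 15.0], [0.0, -0.0, -0.001], 34], [[-0.2, -0.5, 15.0], [0.0, -0.0, -0.001], 34], [[-0.2, -0.5, 15.0], [0.0, -0.0, -0.001], 34], [[-0.2, -0.6, 15.0], [0.0, -0.0, -0.001], 34], [[-0.2, -0.5, 15.0], [0.0, -0.0, -0.001], 34]]
ends [532.3 218.9 158. ] left rot [ 0.002 -0.001  0.001]
```

Call:
send_rows(
  series=[
    [[-0.5, -1, 15], [0, 0, 0], 34],
    [[-0.5, -1, 15], [0, 0, 0], 34],
    [[-0.2, -1, 15], [0, 0, 0], 34],
    [[0, 0, 15], [0, 0, 0], 34],
    [[0, 0, 15], [0, 0, 0], 34],
    [[0, 0, 13], [0, 0, 0], 34],
    [[0, 0, 0], [0, 0, 0], 34],
    [[0, 0, 0], [0, 0, 0], 34],
  ],
)

```text
clock: 36.45
position: [533.1, 219.4, 161.0]
ee_rot: [-0.649, 0.761, -0.0, -0.0]
contact_force: [0.6, 1.0, -1.4]
gripper_width: 39.7
grasp_force: 59.7
```

Call:
send_rows(
  series=[
    [[0, 0, 0], [0, 0, 0], 34],
    [[0, 0, 0], [0, 0, 0], 34],
  ],
)

```text
clock: 36.65
position: [533.3, 220.0, 161.6]
ee_rot: [-0.649, 0.76, 0.0, 0.001]
contact_force: [0.5, -0.5, -1.3]
gripper_width: 39.7
grasp_force: 59.7
```

Run:
```python
from p import *
s=monitor.read_state(); print(s["position"],s["contact_force"])
plan(np.r_[rackpt(-.3,-1.7),151],down(-np.pi/2+RY),4,34)
```

```text
[533.28377648 220.02484603 161.64579395] [ 0.4743838  -0.4907814  -1.25123723]
[[[0.3, 0.2, 2.7], [-0.0, 0.0, -0.001], 34], [[0.4, 0.2, 2.6], [-0.0, 0.0, -0.001], 34], [[0.3, 0.2, 2.7], [-0.0, 0.0, -0.001], 34], [[0.3, 0.3, 2.6], [-0.0, 0.0, -0.001], 34]]
ends [532.2 218.9 151. ] left rot [-0.001  0.001  0.001]
```

Call:
send_rows(
  series=[
    [[0.5, 0.4, 2.5], [0, 0, 0], 34],
    [[0.5, 0.3, 2.5], [0, 0, 0], 34],
    [[0, 0, 2.5], [0, 0, 0], 34],
    [[0, 0, 2.5], [0, 0, 0], 34],
    [[0, 0, 0], [0, 0, 0], 34],
    [[0, 0, 0], [0, 0, 0], 34],
  ],
)

```text
clock: 37.25
position: [532.0, 218.9, 150.6]
ee_rot: [-0.649, 0.76, 0.0, -0.0]
contact_force: [0.1, -1.0, -2.3]
gripper_width: 39.9
grasp_force: 59.7
```

Call:
send_rows(
  series=[
    [[0, 0, 0.5], [0, 0, 0], 34],
    [[0, 0, 0.5], [0, 0, 0], 34],
    [[0, 0, 0], [0, 0, 0], 34],
  ],
)

```text
clock: 37.55
position: [532.0, 218.9, 149.7]
ee_rot: [-0.649, 0.76, 0.0, -0.0]
contact_force: [-0.5, 0.5, -2.1]
gripper_width: 39.8
grasp_force: 59.7
```

Call:
send_rows(
  series=[
    [[0, 0, 0.4], [0, 0, 0], 34],
    [[0, 0, 0], [0, 0, 0], 34],
  ],
)

```text
clock: 37.75
position: [532.1, 219.0, 149.6]
ee_rot: [-0.649, 0.76, 0.0, -0.0]
contact_force: [0.4, 0.5, 0.6]
gripper_width: 39.7
grasp_force: 60.0
```

Call:
send_rows(
  series=[
    [[0, 0, 0.3], [0, 0, 0], 34],
    [[0, 0, 0], [0, 0, 0], 34],
  ],
)

```text
clock: 37.95
position: [532.2, 219.1, 149.5]
ee_rot: [-0.65, 0.76, 0.0, 0.0]
contact_force: [-1.1, 0.3, 0.7]
gripper_width: 39.5
grasp_force: 60.0
```

Call:
send_rows(
  series=[
    [[0, 0, 0.3], [0, 0, 0], 34],
    [[0, 0, 0], [0, 0, 0], 34],
  ],
)

```text
clock: 38.15
position: [532.3, 219.2, 149.3]
ee_rot: [-0.65, 0.76, 0.0, 0.0]
contact_force: [-1.3, 1.1, 3.2]
gripper_width: 39.4
grasp_force: 60.1
```

Call:
send_rows(
  series=[
    [[0, 0, 0.3], [0, 0, 0], 34],
    [[0, 0, 0], [0, 0, 0], 34],
  ],
)

```text
clock: 38.35
position: [532.4, 219.3, 149.3]
ee_rot: [-0.65, 0.76, -0.0, 0.0]
contact_force: [-0.8, 1.3, 4.6]
gripper_width: 39.5
grasp_force: 60.2
```

Call:
send_rows(
  series=[
    [[0, 0, 0], [0, 0, 0], 42],
    [[0, 0, 0], [0, 0, 0], 46],
    [[0, 0, 0], [0, 0, 0], 54],
    [[0, 0, 0], [0, 0, 0], 60],
    [[0, 0, 0], [0, 0, 0], 60],
    [[0, 0, 0], [0, 0, 0], 60],
  ],
)

```text
clock: 38.95
position: [532.0, 218.9, 148.3]
ee_rot: [-0.649, 0.76, 0.0, -0.0]
contact_force: [0.8, 0.6, -0.4]
gripper_width: 60.0
grasp_force: 0.0
```

Call:
send_rows(
  series=[
    [[0, 0, -5], [0, 0, 0], 60],
    [[0, 0, -10], [0, 0, 0], 60],
    [[0, 0, -15], [0, 0, 0], 60],
    [[0, 0, -20], [0, 0, 0], 60],
    [[0, 0, -20], [0, 0, 0], 60],
    [[0, 0, -20], [0, 0, 0], 60],
    [[10, 0, -10], [0, 0, 0], 60],
    [[20, 0, 0], [0, 0, 0], 60],
  ],
)

```text
clock: 39.75
position: [528.0, 189.4, 250.3]
ee_rot: [-0.65, 0.76, -0.0, 0.002]
contact_force: [0.5, -0.9, 0.1]
gripper_width: 60.0
grasp_force: 0.0
```

Call:
send_rows(
  series=[
    [[40, 0, 0], [0, 0, 0], 60],
    [[40, 0, 0], [0, 0, 0], 60],
    [[40, 0, 0], [0, 0, 0], 60],
    [[40, 0, 0], [0, 0, 0], 60],
    [[40, 0, 0], [0, 0, 0], 60],
    [[20, 0, 0], [0, 0, 0], 60],
    [[0, 0, 0], [0, 0, 0], 60],
  ],
)

```text
clock: 40.45
position: [490.8, -31.2, 247.6]
ee_rot: [-0.648, 0.762, 0.001, -0.001]
contact_force: [-0.5, -0.1, -0.8]
gripper_width: 59.5
grasp_force: 0.0
```

Run:
```python
from h import *
S=get_image("side")[:,:,::-1];T=get_image("top")[:,:,::-1]
r=lambda im,x0,y0,w,h,s:cv2.resize(im[y0:y0+h,x0:x0+w],None,fx=s,fy=s,interpolation=cv2.INTER_CUBIC)
o=np.zeros((600,800,3),np.uint8)
o[:600,:320]=r(S,280,100,80,150,4);o[:360,320:800]=r(T,155,195,120,90,4)
cv2.imwrite("pics/final.png",o)
```

```text
(no output)
```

View pics/final.png

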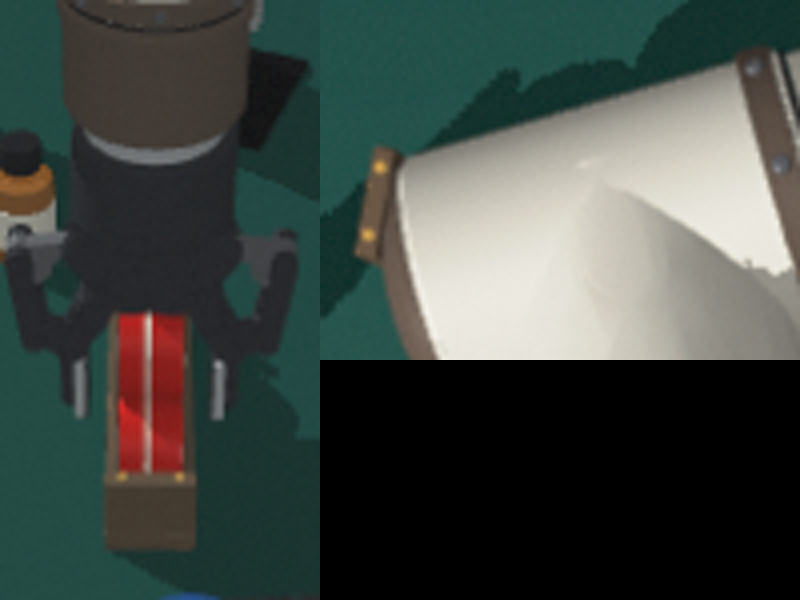

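The arm covers the pile in both crops; the side crop shows only straight stripes in the lower row. My 10 views are used, so I move clear and check the top tin by numbers.

Call:
send_rows(
  series=[
    [[40, 0, 0], [0, 0, 0], 60],
    [[40, 0, 0], [0, 0, 0], 60],
    [[40, 0, 0], [0, 0, 0], 60],
    [[40, 0, 0], [0, 0, 0], 60],
    [[0, 0, 0], [0, 0, 0], 60],
    [[0, 0, 0], [0, 0, 0], 60],
  ],
)

```text
clock: 41.15
position: [467.7, -186.0, 248.0]
ee_rot: [-0.649, 0.761, 0.001, -0.001]
contact_force: [-0.3, 0.5, -0.1]
gripper_width: 60.4
grasp_force: 0.0
```

Run:
```python
from h import *; from p import *
T=get_image("top").astype(int); s=monitor.read_state(); print(s["position"],s["contact_force"])
W=lambda x,y,z:np.r_[rackpt(x,y),z]
for n,y,z in(("row_left",67,81),("row_right",-69,81),("upper_left",33.5,138),("tier2",-36,138),("top",-1.5,194)):
    px=proj("top",[W(-20,y,z),W(20,y,z),W(0,y-33,z-33),W(0,y+33,z-33)]); c=proj("top",W(0,y,z))[0]
    print(n,"pred centre",c.round(1),"base/lid rim",px[:2].round(1).tolist(),"sides",px[2:].round(1).tolist())
    u=int(round(c[0])); col=T[int(c[1])-16:int(c[1])+20,u]; k=["W" if p.min()>115 and p[0]-p[2]<70 else "R" if p[0]>90 and p[1]<75 and p[0]>1.7*p[1] else "g" if p.min()>75 else "." for p in col]
    print("  col",u,"from",int(c[1])-16,"".join(k))
c=proj("top",W(0,-1.5,194))[0]
for dv in(-5,5):
    v=int(c[1])+dv; row=T[v,150:285]; print(v,"".join("W" if p.min()>115 and p[0]-p[2]<70 else "R" if p[0]>90 and p[1]<75 and p[0]>1.7*p[1] else "g" if p.min()>75 else "." for p in row))
```

```text
[ 467.94433506 -185.40631085  248.0894446 ] [-0.67529303 -0.07103223 -0.64035865]
row_left pred centre [185.2 245.8] base/lid rim [[183.5, 255.5], [186.9, 236.2]] sides [[204.4, 250.5], [173.3, 246.4]]
  col 185 from 229 ....RRRRRRRRRgWWgRRRRRRRgWggWWW.....
row_right pred centre [251.5 254.5] base/lid rim [[250.1, 264.3], [253.0, 244.8]] sides [[269.0, 258.9], [237.6, 254.8]]
  col 252 from 238 .......RRRRRRRRRgWWRRRRRRRgWWWg.....
upper_left pred centre [195.5 243.2] base/lid rim [[193.8, 253.4], [197.2, 233.0]] sides [[215.5, 248.2], [182.7, 243.9]]
  col 196 from 227 ..RRRRRRRRRRggWgRRRRRRRRWWWgWWWWWW..
tier2 pred centre [231.2 247.9] base/lid rim [[229.6, 258.1], [232.9, 237.7]] sides [[250.2, 252.7], [217.2, 248.4]]
  col 231 from 231 .......RRRRRRRRRRgWgRRRRRRRgWWWgWWg.
top pred centre [208.  240.4] base/lid rim [[206.2, 251.2], [209.7, 229.7]] sides [[228.6, 245.8], [194.0, 241.2]]
  col 208 from 224 ......RRRRRRRRRRgWWgRRRRRRRRWWWWWWWW
235 ..........................RRRRRRRRRRRRRRRRRRRRRRRRRRRRRRRRRRRRRRRRRRRRRRRRRRRRR........................................................
245 ......................RggggggggggggggggggggRRRRRRRRRRRRRRRRRRRRRRRRRRRggggWggRRRRRRRRRRRRRRRRRRRRRRRRRRRRRR............................
```

The top tin's red band spans rows 230–251 at column 208, against a predicted 229.7–251.2, with steel below it. Its left edge is at 194, as predicted. The five tins I checked match their expected places, so I hand in.

```bash
python3 -c "
from bench import job_done
print(job_done())"
```

```text
the job is handed in; nothing more can be done
None
```

The pyramid is finished and handed in at about 41 s: one red tin in the second-tier gap and the other saddled on top, both lids facing +x, with only gentle contacts; a final top-view pixel check matched five of the six tins (middle bottom one hidden), and I did not re-measure the bystanders.

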